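Draw the backing plug out of the crimping sleeve

ROBOT

A 6-joint arm with a two-finger parallel gripper is mounted at the origin on the work surface. World frame = base frame: x ahead of the robot, y to its left, z up, the work surface at z = 0. Lengths are in m, angles in rad, forces in N, time in s.
With the tool pointing down it reaches from about 0.375 to 0.9 m from the base axis. Payload 3.1 kg.
Tool frame: the origin (TCP) lies midway between the tips of the shut fingers; the grasp point (between the pads) lies 19 mm behind it; z points along the fingers, y is the direction in which the jaws open and shut (so a half turn about z gives the same grasp; the last joint's range is limited). The gripper opens to 87 mm and grips with 3 to 60 N. Pads are 19 mm wide; open, the fingers measure 117 mm over their backs; the gripper's body (75 mm by 190 mm) begins 51 mm behind the grasp point.
Start: joints at [-1.373, 0.527, 1.433, -0, 1.181, -0.178], TCP at [0.229, -0.581, 0.223] pointing down, gripper open.
Joint ranges: [-3.08, 3.08], [-0.75, 2.2], [0.22, 2.44], [-1.43, 4.57], [0, 2.65], [-2.85, 2.85]. Speed limits (rad/s): [2.79, 2.79, 3.14, 3.14, 3.14, 3.14].

INTERFACE

Orientations are given as a unit quaternion [x, y, z, w].
In Python, from rig import robot gives the robot as it stands.
- The arm moves only by the tool move_arm, never from a script. Its argument "rows" is one flat list of numbers, 7 for each row, row after row: the shift along the world's x, y, z in mm, then the turn, a rotation vector about the world's x, y, z in rad, then the closure, from 0 (fully open) to 1 (shut). A call has 1 to 12 rows; each row shifts and turns the commanded pose from where the row before left it; what a row does not reach is not made up. A row lasts 1/10 s, in which the tool goes at most 50 mm and 8.59 degrees, less where a joint would pass 70% of its speed; a pose out of reach is approached as far as the arm can. A call with a gripper value outside its range is refused whole. The fingers move at their own pace and stop on an object; "grip_force" is the grip in N (left out, the last holds). Time passes only in rows, so rows that do not move let the fingers close. It gives the time, the measured TCP pose, the force and the opening at its end, in the units of the state.
- robot.get_obs(): the state, without advancing time (a new reading comes with each control period).
- robot.camera(name): name is "scene" or "top" or "wrist"; returns a dict with "color" (420x560x3 uint8, red, green, blue), "z_map" (420x560 float32, m along the optical axis (not along the pixel's ray), 0 where there is no reading), "camera_matrix" (3x3 intrinsics, pixels), "R" (3x3) and "t" (3): a world point X has camera coordinates R X + t; the wrist camera has in their place "tool_from_camera" (4x4, takes a point from camera to tool coordinates, whose origin is the TCP and whose axes are the flange's). Camera axes: x right, y down, z forward; pixel columns grow to the right and rows downward; lengths in m; the calibration is good to about 2 mm. The wrist camera is an equidistant fisheye: a pixel r from the principal point sees the ray r / f radians off the axis. A picture is of the moment at which its call begins: read the wrist's pose just before it.
- robot.hand_in(): hands the job in, once; it reports no verdict.
Trained networks look in the newest picture that a camera, given by its name, has taken for a name from the list of things; names that differ only in an ending like _2 or _b are one class to them, and where a whole thing is asked for, a point or a joint stands for the part that bears it (a point fixed in the world has none). Each returns a list of dicts, best first, with "conf" (0 to 1); they miss things now and then, are a little off and sometimes report something else, mostly with a low value. They report only what shows in the picture. A call takes as long as a camera call. They do not tell look-alikes from the thing itself.
- robot.search_frame(camera, thing): "at" ([column, row] in pixels, amid what is visible of it).
- robot.spot_point(camera, thing): "at" ([column, row] in pixels: a listed point, or the origin of a listed thing).
The state is a dict: "time": time; "q": joint angles; "joint_velocities": joint speeds; "joint_torque": joint torques, N m; "position": TCP position; "tool_rot": TCP orientation; "ft_force": force on the tool from outside, world axes, zero at the start; "moment": the same for the moment, N m; "grip_width": finger opening in m.
Only numpy, scipy, OpenCV 4.12 (cv2) and the standard library are available. Lean on these libraries where they do the work, as an engineer would, in place of code of your own. Each camera call takes 0.05 s, during which the arm holds its last target.

TASK

A steel backing plug has been left at the bottom of the deep bore of the crimping sleeve. Take the pull hook from its stand, catch the plug by its bail, draw it up out of the bore with the hook and stand it upright on the bare bench; hang the hook back in the fork of its stand, then take the plug by its body and stand it upright in the empty shallow tray. Do not tip the plug over, and leave the two spare plugs, the jar, the offcut and the spray can where they are.

Things in the scene. Friction and masses are not known exactly. Their poses are not given: they have to be found in the camera images.
- plug: the steel plug in the bore, standing on the bench anywhere within it, any yaw: round body 52 mm diameter, 38 mm high, about 0.35 kg (0.25 to 0.5), with a rigid upright bail (arch) of 5 mm brass wire on top. Origin: centre of its underside, z up its axis. The bail lies in the plug's y-z plane, centred on the axis, 35 mm wide over the wire, its top 66 mm above the underside
- bail (a point): underside of the top of the plug's bail, on the axis, 61 mm above the plug's underside. The window below it is 25 mm wide between straight legs (arched from 50 mm up) and reaches down to the body's top at 38 mm above the underside; a hook passes through it along the plug's x axis, either way
- block: crimping sleeve: aluminium block 100 x 100 mm, 140 mm high, bolted down, with low lugs at its +y and -y sides (12 mm high, out to 79 mm from the axis). A round vertical bore of 66 mm diameter goes through its centre down to the bench top, on which the plug stands. Origin: centre of its underside, on the bore's axis
- mouth (a point): the centre of the bore's mouth in the block's top face, 140 mm above the bench
- hook: the pull hook, 0.15 kg, hanging upright in its stand: wooden handle on top, 22 x 22 mm square (flats facing the hook's x and y), from 5 to 61 mm above the origin; under it a steel collar 34 mm diameter, 5 mm thick, whose underside's centre is the origin, z up; under that a round shaft, 6 mm diameter, down to 98 mm below. The prong points anywhere within 90 degrees of the stand's x axis
- hook_prong (a point): middle of the prong, on its axis: x = +7.5 mm, z = -98 mm in the hook's frame. The prong, 5 mm wire, runs level from the shaft's foot along the hook's +x for 15 mm, then turns up by 9 mm: the tip's axis is at x = +15 mm, its far side at x = +17.5 mm, its rounded top 86.5 mm below the hook's origin
- stand: hook stand, steel, fixed: origin on the bench under the hook's place. Fork plate 8 mm thick, top face 110 mm above the bench, 52 mm wide; its 12 mm slot along x is open at x = -30 mm and closed at x = +10 mm. The shaft hangs in it at about x = 0, the collar resting on the fork. Post at x = +38 to +52 mm; base 6 mm thick, x = -48 to +72 mm, y = -45 to +45 mm
- tray_free: the empty one of three equal shallow grey plastic trays, fixed to the bench: 80 x 80 mm outside, 74 x 74 mm inside, inner floor 5 mm above the bench, rim 10 mm above the bench. Origin at the centre of its underside
- tray_a: a tray like the empty one, holding spare plug a
- tray_b: a tray like the empty one, holding spare plug b
- spare_a: a spare plug of the same shape, standing in tray a; leave it alone. Origin at the centre of its underside
- spare_b: a spare plug of the same shape, standing in tray b; leave it alone. Origin at the centre of its underside
- jar: glass screw jar, bystander: 60 mm diameter, 80 mm high, standing. Origin at the centre of its underside
- offcut: short U-shaped aluminium profile offcut, bystander, lying with its opening up: 110 mm along its x, 40 mm along its y, 34 mm high. Origin at the centre of its underside
- can: grey spray can, bystander: 56 mm diameter, 160 mm high, standing. Origin at the centre of its underside
Not all that is in view belongs to the job. What is shaped like the plug but green is not meant.

How it is judged:
By the outcome, as a careful person would: the job done as asked, in the order asked, and still so for the second after the job is handed in, with the robot touching nothing.
It also fails if it takes over 72 s, if anything falls off the work surface, if the arm or the gripper's body presses on something with over 40 N, if the wrist force passes 120 N, or if a joint passes its speed limit or range.

## Working session

There is one attempt and no reset: what is moved stays moved. The work goes in short steps, Python scripts to look and compute and a tool call to move; the robot and the scene stay as the last step left them, time stands still between calls to the robot, and variables do not carry over. Pictures are saved under pics/ and viewed, and the job is handed in when it is done.

Besides the shell and the picture viewer there is one more tool, called after "Emit:" by a JSON object that holds its "op" and its "data", one argument or row to a line. move_arm: Moves the arm, as the interface text tells. Its arguments: {"type":"object","properties":{"rows":{"type":"array","items":{"type":"number"}},"grip_force":{"type":"number"}},"required":["rows"]}

```bash
ls; mkdir -p pics; cat > h.py <<'E'
import numpy as np, cv2
from scipy.spatial.transform import Rotation as Rn
from rig import robot
def save(name,img,crop=None,s=1):
    im=img[...,::-1]
    if crop: im=im[crop[1]:crop[3],crop[0]:crop[2]]
    if s!=1: im=cv2.resize(im,None,fx=s,fy=s,interpolation=cv2.INTER_CUBIC)
    cv2.imwrite('pics/'+name+'.png',im)
def cloud(c):
    z=c['z_map'];K=c['camera_matrix'];v,u=np.mgrid[:z.shape[0],:z.shape[1]]
    P=np.stack([(u-K[0,2])/K[0,0]*z,(v-K[1,2])/K[1,1]*z,z],-1)
    W=(P-c['t'])@c['R']
    W[z==0]=np.nan
    return W
def ray(c,uv,h):
    K=c['camera_matrix'];d=c['R'].T@np.array([(uv[0]-K[0,2])/K[0,0],(uv[1]-K[1,2])/K[1,1],1])
    o=-c['R'].T@c['t'];return o+d*(h-o[2])/d[2]
def proj(c,X):
    p=c['R']@np.array(X)+c['t'];p=c['camera_matrix']@p;return p[:2]/p[2]
E
cat > a.py <<'E'
from h import *
for n in ['scene','top']:
    c=robot.camera(n);save(n+'0',c['color']);np.savez(n+'0.npz',**c)
    for t in ['plug','bail','block','mouth','hook','hook_prong','stand','tray_free','spare_a','jar','offcut','can']:
        r=robot.spot_point(n,t)
        print(n,t,[(np.round(x['at']).tolist(),round(x['conf'],2)) for x in r])
c=robot.camera('wrist');save('w0',c['color'])
print(robot.get_obs())
E
python3 a.py
```

```text
pics
scene plug [([134.0, 219.0], 0.45)]
scene bail [([129.0, 206.0], 0.58), ([376.0, 202.0], 0.42)]
scene block [([134.0, 265.0], 0.83), ([378.0, 206.0], 0.67), ([230.0, 232.0], 0.5)]
scene mouth [([116.0, 220.0], 0.83)]
scene hook [([387.0, 172.0], 0.72)]
scene hook_prong [([383.0, 207.0], 0.96)]
scene stand [([377.0, 205.0], 0.82)]
scene tray_free [([230.0, 270.0], 0.6)]
scene spare_a [([277.0, 261.0], 0.79), ([325.0, 251.0], 0.67), ([132.0, 265.0], 0.16)]
scene jar [([228.0, 235.0], 0.57)]
scene offcut [([303.0, 210.0], 0.97)]
scene can [([399.0, 251.0], 0.55), ([330.0, 248.0], 0.15)]
top plug [([401.0, 292.0], 0.65), ([412.0, 232.0], 0.56)]
top bail [([410.0, 290.0], 0.94), ([422.0, 224.0], 0.67)]
top block [([410.0, 231.0], 0.56)]
top mouth [([433.0, 221.0], 0.77)]
top hook [([115.0, 221.0], 0.85)]
top hook_prong []
top stand [([134.0, 226.0], 0.78)]
top tray_free []
top spare_a [([266.0, 187.0], 0.91), ([216.0, 188.0], 0.71)]
top jar [([305.0, 243.0], 0.86)]
top offcut [([214.0, 246.0], 0.95), ([212.0, 196.0], 0.7)]
top can [([144.0, 164.0], 0.96)]
{'time': 1.35, 'q': array([-1.37347937e+00,  5.27527637e-01,  1.43271901e+00, -2.26833417e-06,
        1.18137740e+00, -1.78521889e-01]), 'joint_velocities': array([-0.00104354, -0.00160834, -0.00012922, -0.00078072, -0.00018321,
        0.00016398]), 'joint_torque': array([ 9.36961005e-04, -4.40006375e+01, -1.76979250e+01,  6.34430721e-02,
        5.05382486e-02, -2.52276135e-05]), 'position': array([ 0.22941661, -0.58134169,  0.22252533]), 'tool_rot': array([ 9.82394965e-01,  1.86815773e-01, -1.19670266e-06, -1.56857095e-05]), 'ft_force': array([-0.22321998,  0.13321551,  0.50819462]), 'moment': array([-0.01728656, -0.00639548, -0.0220266 ]), 'grip_width': 0.08723608608252419}
```

View pics/scene0.png

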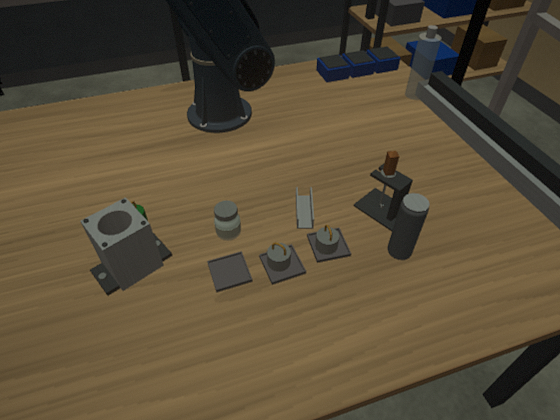

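View pics/top0.png

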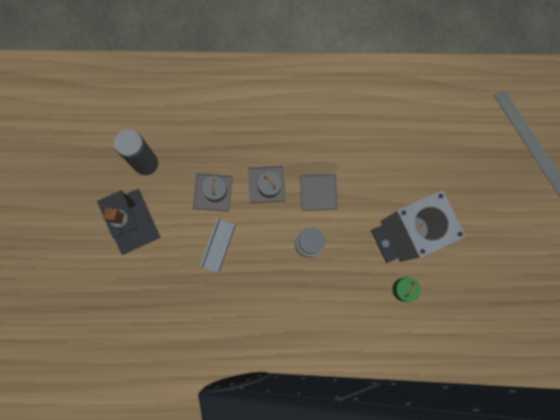

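View pics/w0.png

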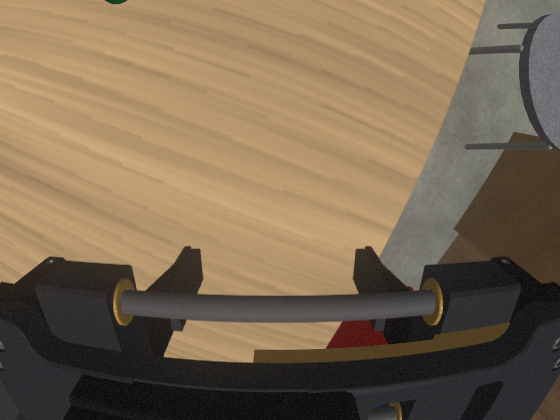

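```bash
cat > b.py <<'E'
import numpy as np,cv2
from h import *
T=dict(np.load('top0.npz'));S=dict(np.load('scene0.npz'))
W=cloud(T);WS=cloud(S)
print('topcam pos',-T['R'].T@T['t'],T['camera_matrix'][0,0],'scene pos',-S['R'].T@S['t'])
print('bench z', np.nanmedian(W[300:330,250:300,2]),np.nanmedian(WS[300:340,150:300,2]))
# block top: points z 130..150
def reg(W,lo,hi,box):
    m=(W[...,2]>lo)&(W[...,2]<hi);mm=np.zeros_like(m);mm[box[1]:box[3],box[0]:box[2]]=1;return m&mm
m=reg(W,.13,.15,(365,170,480,280));P=W[m]
r=cv2.minAreaRect((P[:,:2]*1000).astype(np.float32));print('block',r,np.median(P[:,2]))
m=reg(WS,.13,.15,(60,170,190,300));P=WS[m];r=cv2.minAreaRect((P[:,:2]*1000).astype(np.float32));print('blockS',r,np.median(P[:,2]))
# stand
for n,w,b in[('T',W,(90,170,170,265)),('S',WS,(345,130,415,240))]:
    m=reg(w,.105,.114,b);P=w[m];print('fork',n,len(P),cv2.minAreaRect((P[:,:2]*1000).astype(np.float32)))
    m=reg(w,.155,.19,b);P=w[m];print('handle',n,len(P),P.mean(0),P.min(0),P.max(0)); print(cv2.minAreaRect((P[:,:2]*1000).astype(np.float32)))
    m=reg(w,.002,.012,b);P=w[m];print('base',n,len(P),cv2.minAreaRect((P[:,:2]*1000).astype(np.float32)))
for n,b in [('can',(110,120,165,185)),('jar',(290,220,335,265)),('tray',(295,170,345,215)),('sa',(190,170,236,214)),('sb',(245,160,290,208)),('off',(195,210,240,280)),('green',(385,270,430,310))]:
    P=W[b[1]:b[3],b[0]:b[2]].reshape(-1,3);P=P[P[:,2]>.003];print(n,np.round(cv2.minAreaRect((P[:,:2]*1000).astype(np.float32))[0]),cv2.minAreaRect((P[:,:2]*1000).astype(np.float32))[1:],np.nanmax(P[:,2]))
save('tc',T['color'],(360,180,480,320),5)
save('tc2',T['color'],(90,120,180,260),4)
save('sc',S['color'],(345,130,435,265),4)
E
python3 b.py
```

```text
topcam pos [0.39147763 0.01773063 1.08493242] 498.85777271948945 scene pos [ 1.14277107 -0.18616816  0.74545567]
bench z -0.0001805658530655261 -0.002109118328971606
block ((523.8029174804688, -320.3699951171875), (100.07581329345703, 102.30319213867188), 23.58142852783203) 0.1398227727961596
blockS ((524.9490356445312, -318.9915466308594), (105.62844848632812, 100.69412994384766), 23.533998489379883) 0.13761785424192854
fork T 780 ((550.1297607421875, 291.3529968261719), (82.90337371826172, 53.24442672729492), 24.603057861328125)
handle T 171 [0.5399999  0.28535227 0.1689486 ] [0.52885643 0.27409664 0.15562113] [0.55338393 0.30028161 0.17488201]
((540.833984375, 287.2843017578125), (23.4599666595459, 22.036640167236328), 79.2861557006836)
base T 2090 ((561.7186889648438, 294.62640380859375), (210.57740783691406, 173.67018127441406), 1.101815938949585)
fork S 506 ((605.9671630859375, 285.3481140136719), (84.49366760253906, 207.9169921875), 83.71012115478516)
handle S 277 [0.61982381 0.26593532 0.16070148] [0.52944727 0.23808875 0.15502671] [0.69987517 0.2997529  0.17021944]
((615.616
[... 186 characters left out ...]
.947470664978027)
can [707. 282.] ((150.04669189453125, 119.42819213867188), 1.6880537271499634) 0.1643560110328149
jar [ 504. -103.] ((96.7207260131836, 96.88714599609375), 89.1265869140625) 0.08600184962877286
tray [ 613. -122.] ((108.9268798828125, 97.812744140625), 89.60504150390625) 0.01458495225323235
sa [615. 115.] ((94.66267395019531, 99.17034149169922), 0.1784152090549469) 0.07502732926100861
sb [634.  -6.] ((97.70446014404297, 107.44029235839844), 89.97283935546875) 0.07359138570090512
off [501. 104.] ((147.79981994628906, 95.56353759765625), 0.057796355336904526) 0.03989072470402715
green [ 399. -305.] ((95.70797729492188, 83.29894256591797), 89.48690032958984) 0.06863951719022635
```

View pics/tc.png

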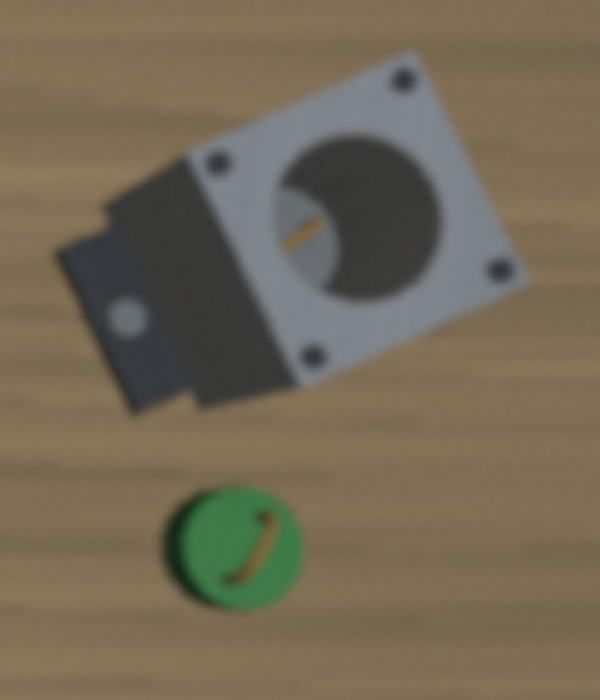

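View pics/tc2.png

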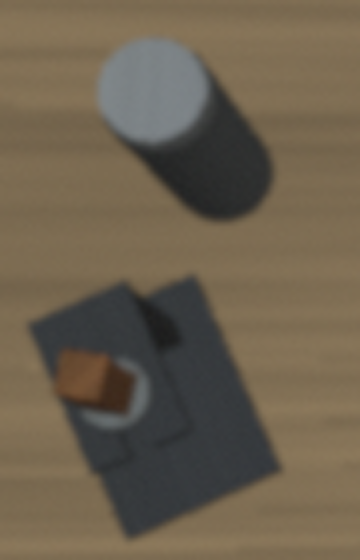

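View pics/sc.png

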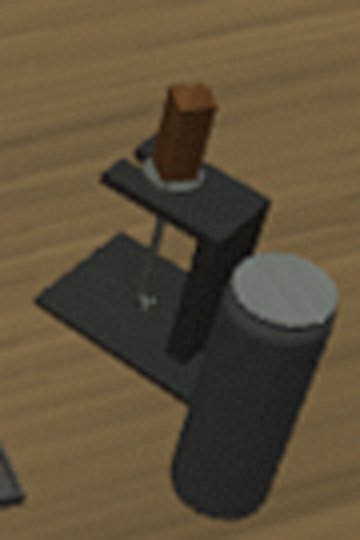

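```bash
cat >> b.py <<'E'
print('----')
P=W[120:190,105:170].reshape(-1,3);P=P[P[:,2]>.14];print('can',P.mean(0),np.ptp(P,axis=0))
P=W[215:270,285:340].reshape(-1,3);P=P[P[:,2]>.07];print('jar',P.mean(0),np.ptp(P,axis=0))
P=W[270:310,385:430].reshape(-1,3);P=P[(P[:,2]>.033)&(P[:,2]<.042)];print('green',P.mean(0),np.ptp(P,axis=0))
P=W[170:215,295:345].reshape(-1,3);P=P[(P[:,2]>.003)];q=P[:,:2];r=cv2.minAreaRect((q*1000).astype(np.float32));
import collections
# tray via colour mask: saturation low
hsv=cv2.cvtColor(T['color'],cv2.COLOR_RGB2HSV)
for n,b in [('free',(290,165,350,220)),('ta',(185,165,240,220)),('tb',(240,158,296,212))]:
    m=np.zeros(hsv.shape[:2],np.uint8);m[b[1]:b[3],b[0]:b[2]]=(hsv[b[1]:b[3],b[0]:b[2],1]<50)
    ys,xs=np.nonzero(m);pts=np.array([ray(T,(x,y),.010)[:2]*1000 for x,y in zip(xs,ys)],np.float32);print(n,cv2.minAreaRect(pts))
# bore points
P=W[195:265,395:460];print('bore pts')
m=(P[...,2]<.08);Q=P[m];print(len(Q));top=Q[(Q[:,2]>.030)&(Q[:,2]<.045)];print('plugtop',len(top),top.mean(0) if len(top) else 0,top.min(0),top.max(0))
b2=Q[(Q[:,2]>.05)];print('bail',len(b2),b2)
c=robot.camera('wrist');print(c['tool_from_camera'],c['camera_matrix'])
E
python3 b.py | sed -n '/----/,$p'
```

```text
----
can [0.67703414 0.25958979 0.15761177] [0.05313821 0.05311285 0.02425747]
jar [ 0.49837969 -0.09374499  0.07978419] [0.05156849 0.0511603  0.01546181]
green [ 0.39857756 -0.29848179  0.0377377 ] [0.04972647 0.05128066 0.00877011]
free ((614.484130859375, -119.20182800292969), (81.25638580322266, 78.9364242553711), 89.91554260253906)
ta ((605.068603515625, 115.47895812988281), (79.54811096191406, 100.22235107421875), 85.38629913330078)
tb ((632.4819946289062, -4.1583251953125), (80.46485137939453, 79.51902770996094), 3.404405117034912)
bore pts
2054
plugtop 272 [ 0.52305171 -0.32952158  0.0375611 ] [ 0.4584359  -0.35513616  0.03013619] [ 0.55652857 -0.27631537  0.04476197]
bail 322 [[ 0.55699297 -0.31976396  0.07358463]
 [ 0.55711604 -0.32214025  0.07277476]
 [ 0.55603876 -0.32204187  0.07930014]
 [ 0.5566889  -0.32550523  0.07526937]
 [ 0.55616524 -0.32653215  0.07841205]
 [ 0.55710191 -0.32206122  0.0599352 ]
 [ 0.55607258 -0.3220879   0.06624537]
 [ 0.5568803  -0.32590501  0.06118604]
 [ 0.55614014 -0.32650776  0.06570713]
 [ 0.55656939 -0.32955178  0.06298996]
 [ 0.55557873 -
[... 11849 characters left out ...]
03293 -0.29284436  0.05460117]
 [ 0.46080272 -0.29399144  0.05775843]
 [ 0.46021754 -0.2935182   0.06617802]
 [ 0.459719   -0.29340461  0.07331743]
 [ 0.45940855 -0.29412455  0.07767135]
 [ 0.45923953 -0.29548009  0.07992973]
 [ 0.45876785 -0.29404144  0.05721872]
 [ 0.45863199 -0.29558748  0.05903092]]
[[-2.98865044e-04 -9.52420880e-01 -3.04785789e-01  8.55012165e-02]
 [ 9.99999955e-01 -2.79807557e-04 -1.06207284e-04  3.02319038e-04]
 [ 1.58726683e-05 -3.04785807e-01  9.52420921e-01 -1.62425676e-01]
 [ 0.00000000e+00  0.00000000e+00  0.00000000e+00  1.00000000e+00]] [[325.1922621    0.         277.56556362]
 [  0.         325.1922621  209.48648163]
 [  0.           0.           1.        ]]
```

Emit:
{"op": "move_arm", "data": {
  "rows": [27, 29, 0, 0, 0, 0, 0, 27, 29, 0, 0, 0, 0, 0, 27, 29, 0, 0, 0, 0, 0, 27, 29, 0, 0, 0, 0, 0, 27, 29, 0, 0, 0, 0, 0, 27, 29, 0, 0, 0, 0, 0, 27, 28, 0, 0, 0, 0, 0, 27, 28, 0, 0, 0, 0, 0, 0, 0, 0, 0, 0, 0, 0, 0, 0, 0, 0, 0, 0, 0]
}}

```text
time: 2.4
position: [0.4459, -0.3508, 0.2226]
tool_rot: [0.982, 0.188, -0.0, 0.0]
ft_force: [1.4, -0.7, -0.4]
grip_width: 0.0873
```

```bash
cat >> h.py <<'E'
def wsnap(name):
    o=robot.get_obs();c=robot.camera('wrist');o['position']=np.array(o['position'])
    Rt=Rn.from_quat(o['tool_rot']).as_matrix();M=c['tool_from_camera']
    Rc=Rt@M[:3,:3];tc=Rt@M[:3,3]+o['position']
    d=dict(color=c['color'],z_map=c['z_map'],K=c['camera_matrix'],Rc=Rc,tc=tc)
    np.savez(name+'.npz',**d);save(name,c['color']);return d,o
def wdir(d,u,v):
    K=d['K'];x=(np.asarray(u,float)-K[0,2])/K[0,0];y=(np.asarray(v,float)-K[1,2])/K[1,1];r=np.hypot(x,y)+1e-12
    return np.stack([x/r*np.sin(r),y/r*np.sin(r),np.cos(r)],-1)
def wray(d,u,v,h):
    w=wdir(d,u,v)@d['Rc'].T;return d['tc']+w*((h-d['tc'][2])/w[...,2])[...,None]
def wcloud(d):
    z=d['z_map'];v,u=np.mgrid[:z.shape[0],:z.shape[1]];w=wdir(d,u,v)
    P=w/w[...,2:3]*z[...,None];X=P@d['Rc'].T+d['tc'];X[z==0]=np.nan;return X
def wproj(d,X):
    p=(np.asarray(X)-d['tc'])@d['Rc'];t=np.arctan2(np.hypot(p[...,0],p[...,1]),p[...,2]);a=np.arctan2(p[...,1],p[...,0])
    return np.stack([d['K'][0,2]+d['K'][0,0]*t*np.cos(a),d['K'][1,2]+d['K'][1,1]*t*np.sin(a)],-1)
E
python3 - <<'E'
from h import *
d,o=wsnap('w1');print(o['time'],o['position'],o['tool_rot'])
for t in ['plug','bail','mouth']:print(t,[(np.round(x['at']).tolist(),round(x['conf'],2)) for x in robot.spot_point('wrist',t)])
print(wproj(d,np.array([[.524,-.32,.14],[.524,-.32,.06]])))
E
```

```text
2.4 [ 0.44587579 -0.35083114  0.2226438 ] [ 9.82176734e-01  1.87959447e-01 -1.69085975e-04  2.83628746e-04]
plug [([224.0, 200.0], 0.71), ([279.0, 110.0], 0.6)]
bail [([217.0, 215.0], 0.74), ([280.0, 110.0], 0.62)]
mouth []
[[277.36419749 110.72959737]
 [277.37472697 110.21218794]]
```

View pics/w1.png

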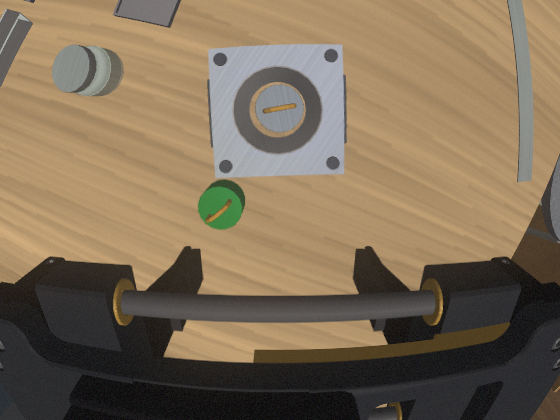

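Measure bore, plug and bail precisely.

```bash
cat > m.py <<'E'
from h import *
d=dict(np.load('w1.npz'));X=wcloud(d);C=d['color']
save('w1c',C,(195,35,360,185),5)
z=X[...,2];b=np.zeros(z.shape,bool);b[35:190,200:350]=1
P=X[b&(z>.13)&(z<.15)];r=cv2.minAreaRect((P[:,:2]*1000).astype(np.float32));print('block',r,np.median(P[:,2]))
m=b&(z<.125);n,l,s,ce=cv2.connectedComponentsWithStats(m.astype(np.uint8))
k=l[110,255];ys,xs=np.nonzero(l==k);
cnt=max(cv2.findContours((l==k).astype(np.uint8),0,cv2.CHAIN_APPROX_NONE)[0],key=len)[:,0]
Q=wray(d,cnt[:,0],cnt[:,1],.14);A=np.c_[2*Q[:,:2],np.ones(len(Q))];s=np.linalg.lstsq(A,(Q[:,:2]**2).sum(1),rcond=None)[0];print('bore',s[:2],np.sqrt(s[2]+s[0]**2+s[1]**2))
P=X[b&(z>.033)&(z<.043)];print('plugtop',len(P),np.median(P,0),(P.max(0)+P.min(0))/2,np.ptp(P,axis=0))
P=X[b&(z>.046)&(z<.074)];P=P[np.hypot(P[:,0]-s[0],P[:,1]-s[1])<.026];mu=P.mean(0);w,V=np.linalg.eigh(np.cov(P[:,:2].T));print('bail depth',len(P),mu,np.degrees(np.arctan2(*V[::-1,1])),np.ptp(P,axis=0))
hsv=cv2.cvtColor(C,cv2.COLOR_RGB2HSV)
mm=(hsv[...,1]>110)&b;mm[:95]=0;mm[125:]=0;mm[:,:255]=0;mm[:,305:]=0
n,l,s2,ce=cv2.connectedComponentsWithStats(mm.astype(np.uint8));
k=l[108,280] or l[107,280];print(s2[1:],k)
for k in range(1,n):
  if s2[k,4]<30: continue
  ys,xs=np.nonzero(l==k);Q=wray(d,xs,ys,.064);w,V=np.linalg.eigh(np.cov(Q[:,:2].T));e=(Q[:,:2]-Q[:,:2].mean(0))@V[:,1];print('bail col',s2[k,4],Q.mean(0),np.degrees(np.arctan2(*V[::-1,1])),np.ptp(e), Q[:,:2].mean(0)+V[:,1]*(e.max()+e.min())/2)
E
python3 m.py
```

```text
block ((524.6617431640625, -319.4186096191406), (100.50387573242188, 101.00711059570312), 23.399091720581055) 0.14025092761905772
bore [ 0.52458316 -0.31950455] 0.03059011365714492
plugtop 1935 [ 0.52530822 -0.31960241  0.03817867] [ 0.48602876 -0.31463545  0.03795128] [0.14387685 0.07512698 0.00984824]
bail depth 155 [ 0.52683095 -0.32053156  0.06234366] 122.48059307530642 [0.02075356 0.02926854 0.01619189]
[[263 104  33   9 134]] 1
bail col 134 [ 0.52684986 -0.32069638  0.064     ] 122.93059562114958 0.03185591364165333 [ 0.52681991 -0.32065013]
```

```bash
sleep 1
```

```text
(no output)
```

View pics/w1c.png

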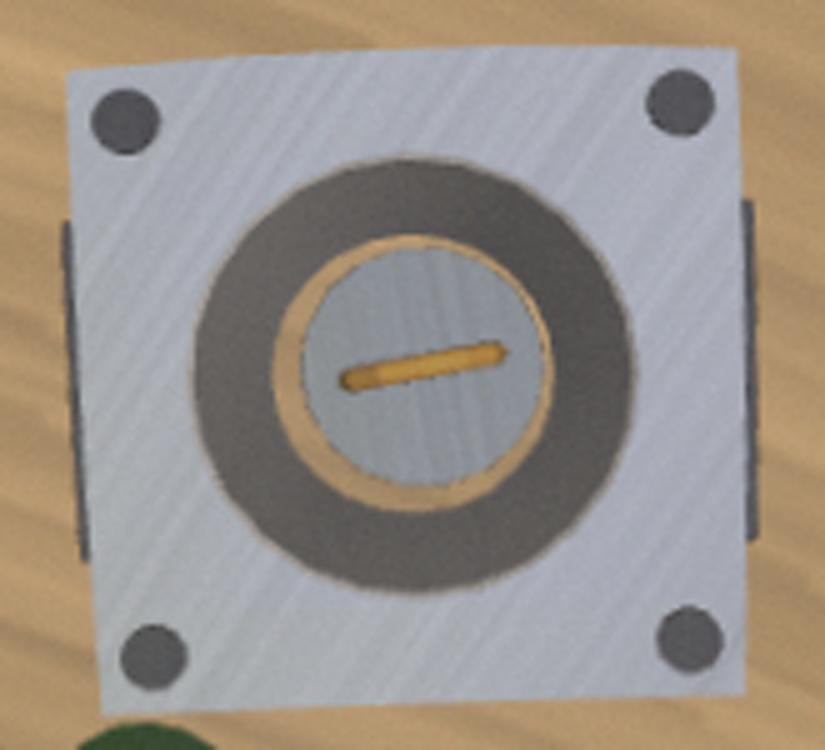

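```bash
python3 - <<'E'
from h import *
S=dict(np.load('scene0.npz'))
c=(365,185,400,225);im=cv2.resize(S['color'][c[1]:c[3],c[0]:c[2]],None,fx=16,fy=16,interpolation=cv2.INTER_NEAREST)
o=np.array([.5405,.287,.110])
for yaw,col in [(-10.7,(255,0,0)),(79.3,(0,255,0))]:
    a=np.radians(yaw);D=np.array([np.cos(a),np.sin(a),0]);Z=np.array([0,0,1.])
    L=[o-Z*.02,o-.098*Z,o-.098*Z+.015*D,o-.0865*Z+.015*D]
    px=[tuple(((proj(S,p)-np.array(c[:2])+.5)*16).astype(int).tolist()) for p in L]
    print(yaw,[proj(S,p).round(1) for p in L])
    for p,q in zip(px,px[1:]): cv2.line(im,p,q,col,1)
save('prong',im)
E
```

```text
-10.7 [array([385.9, 179.8]), array([379.9, 203. ]), array([381.8, 207.2]), array([382.6, 204. ])]
79.3 [array([385.9, 179.8]), array([379.9, 203. ]), array([385.7, 202.4]), array([386.6, 199.1])]
```

View pics/prong.png

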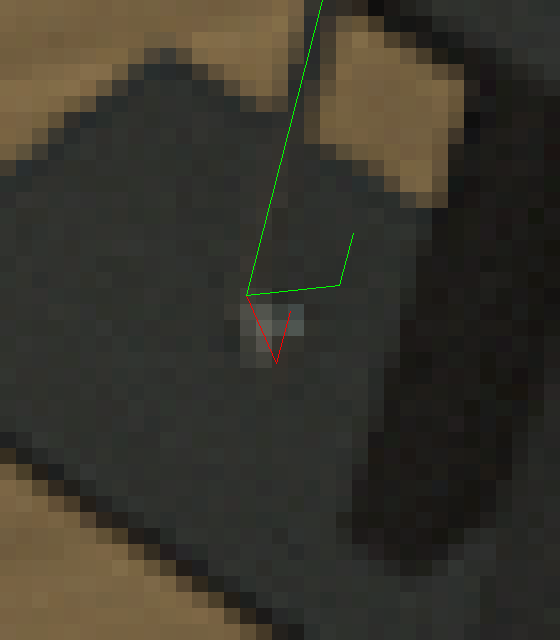

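Emit:
{"op": "move_arm", "data": {
  "rows": [1, 43, 4, 0, 0, -0.04, 0, 1, 43, 4, 0, 0, -0.04, 0, 1, 43, 4, 0, 0, -0.04, 0, 1, 43, 4, 0, 0, -0.04, 0, 1, 43, 4, 0, 0, -0.04, 0, 1, 43, 4, 0, 0, -0.04, 0, 1, 43, 4, 0, 0, -0.04, 0, 1, 43, 4, 0, 0, -0.04, 0, 1, 43, 4, 0, 0, -0.04, 0, 1, 43, 4, 0, 0, -0.04, 0, 1, 43, 0, 0, 0, -0.04, 0, 0, 43, 0, 0, 0, -0.04, 0]
}}

```text
time: 3.8
position: [0.457, 0.1653, 0.263]
tool_rot: [0.999, -0.054, 0.001, -0.0]
ft_force: [0.4, 0.1, -1.1]
grip_width: 0.0871
```

Emit:
{"op": "move_arm", "data": {
  "rows": [0, 43, 0, 0, 0, -0.04, 0, 0, 43, 0, 0, 0, -0.045, 0, 0, 43, 0, 0, 0, 0, 0, 0, 9, 0, 0, 0, 0, 0, 0, 0, 0, 0, 0, 0, 0, 0, 0, 0, 0, 0, 0, 0]
}}

```text
time: 4.4
position: [0.4565, 0.3011, 0.2623]
tool_rot: [0.995, -0.095, -0.0, 0.001]
ft_force: [-0.1, 0.0, -0.9]
grip_width: 0.087
```

```bash
cat > m2.py <<'E'
from h import *
d,o=wsnap('w2');print(o['time'],o['position'],o['tool_rot'],o['q'])
X=wcloud(d);z=X[...,2];b=np.hypot(X[...,0]-.5405,X[...,1]-.287)<.08
def rect(n,m):
    P=X[m];print(n,len(P),cv2.minAreaRect((P[:,:2]*1000).astype(np.float32)),np.median(P[:,2]))
rect('handle',b&(z>.166)&(z<.175)); rect('fork',b&(z>.105)&(z<.1135))
m=b&(z>.166)&(z<.175);P=X[m];print(P.mean(0))
E
python3 m2.py
```

```text
4.4 [0.45651691 0.30110327 0.26230209] [ 9.95473432e-01 -9.50374900e-02 -3.29292627e-04  6.42075039e-04] [ 3.79158975e-01  3.76292596e-01  1.58088390e+00 -9.08108456e-04
  1.18558871e+00  2.14065935e+00]
handle 773 ((541.5240478515625, 288.1833801269531), (21.69978904724121, 21.882566452026367), 81.8681411743164) 0.171145190124519
fork 3367 ((550.7001342773438, 292.77606201171875), (82.43184661865234, 52.91778564453125), 24.60784149169922) 0.11029176578486444
[0.54155061 0.2881617  0.17112481]
```

View pics/w2.png

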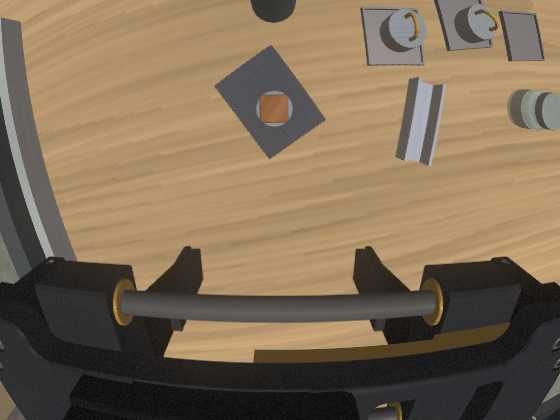

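Emit:
{"op": "move_arm", "data": {
  "rows": [28, -4, 0, 0, 0, 0.045, 0, 28, -4, -20, 0, 0, 0, 0, 29, -5, -36, 0, 0, 0, 0, 0, 0, -30, 0, 0, 0, 0, 0, 0, -25, 0, 0, 0, 0, 0, 0, -15, 0, 0, 0, 0, 0, 0, -10, 0, 0, 0, 0, 0, 0, 0, 0, 0, 0, 0]
}}

```text
time: 5.25
position: [0.5409, 0.2879, 0.1254]
tool_rot: [0.997, -0.073, -0.001, 0.001]
ft_force: [-0.4, -0.2, 0.1]
grip_width: 0.087
```

Emit:
{"op": "move_arm", "data": {
  "rows": [0, 0, 0, 0, 0, 0, 1, 0, 0, 0, 0, 0, 0, 1, 0, 0, 0, 0, 0, 0, 1, 0, 0, 0, 0, 0, 0, 1, 0, 0, 0, 0, 0, 0, 1, 0, 0, 0, 0, 0, 0, 1, 0, 0, 0, 0, 0, 0, 1, 0, 0, 0, 0, 0, 0, 1],
  "grip_force": 45
}}

```text
time: 6.05
position: [0.5414, 0.2897, 0.1265]
tool_rot: [0.997, -0.072, -0.0, 0.0]
ft_force: [0.8, -0.1, 0.4]
grip_width: 0.0312
```

Emit:
{"op": "move_arm", "data": {
  "rows": [0, 0, 0, 0, 0, 0, 1, 0, 0, 0, 0, 0, 0, 1, 0, 0, 0, 0, 0, 0, 1]
}}

```text
time: 6.35
position: [0.5414, 0.2895, 0.1265]
tool_rot: [0.997, -0.072, -0.0, 0.0]
ft_force: [-0.3, -0.3, 0.7]
grip_width: 0.0219
```

```bash
python3 - <<'E'
from h import *
d,o=wsnap('w3');print(o['time'],o['position'],o['tool_rot'],o['ft_force'],o['moment'],o['grip_width'])
E
```

```text
6.35 [0.54141907 0.28952656 0.12651139] [ 9.97402184e-01 -7.20338283e-02 -2.66056964e-05  1.04418216e-04] [-0.27636697 -0.34717521  0.66257295] [-0.06396047 -0.01750954  0.00090434] 0.021860543916134845
```

View pics/w3.png

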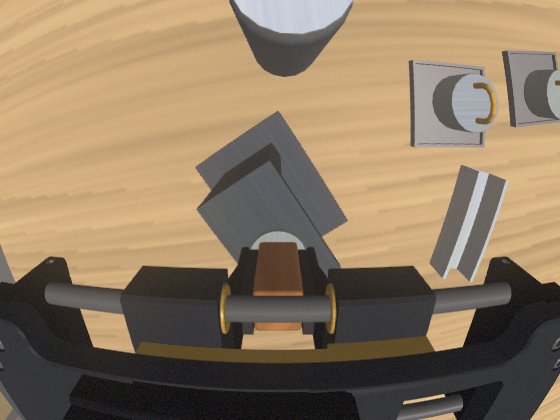

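Emit:
{"op": "move_arm", "data": {
  "rows": [0, 0, 3, 0, 0, 0, 1, 0, 0, 3, 0, 0, 0, 1, 0, 0, 0, 0, 0, 0, 1, -7, -3.2, 0, 0, 0, 0, 1, -10, -4.6, 0, 0, 0, 0, 1, -10, -4.6, 0, 0, 0, 0, 1, -15, -6.9, 0, 0, 0, 0, 1, -15, -6.9, 0, 0, 0, 0, 1, -8, -3.7, 0, 0, 0, 0, 1, 0, 0, 0, 0, 0, 0, 1]
}}

```text
time: 7.4
position: [0.4744, 0.2591, 0.1325]
tool_rot: [0.997, -0.072, -0.001, 0.0]
ft_force: [0.5, 0.6, -1.0]
grip_width: 0.0214
```

Emit:
{"op": "move_arm", "data": {
  "rows": [0, 0, 30, 0, 0, 0, 1, 0, 0, 38, 0, 0, 0, 1, 0, 0, 38, 0, 0, 0, 1, 0, 0, 37, 0, 0, 0, 1, 0, 0, 0, 0, 0, 0, 1, 0, 0, 0, 0, 0, 0, 1]
}}

```text
time: 8.0
position: [0.4772, 0.26, 0.2765]
tool_rot: [0.997, -0.072, 0.001, -0.001]
ft_force: [0.0, -0.7, -1.7]
grip_width: 0.022
```

```bash
cat > m3.py <<'E'
from h import *
o=robot.get_obs();S=robot.camera('scene');np.savez('scene1.npz',**S);print(o['time'],o['position'],o['tool_rot'])
p=np.array(o['position']);R=Rn.from_quat(o['tool_rot']).as_matrix();yaw=np.arctan2(R[1,0],R[0,0]);print(np.degrees(yaw))
h=p-[0,0,.0165];a=yaw;D=np.array([np.cos(a),np.sin(a),0]);Z=np.array([0,0,1.])
L=[h+.06*Z,h,h-.098*Z,h-.098*Z+.015*D,h-.0865*Z+.015*D];px=[proj(S,q) for q in L];print(np.round(px,1).tolist())
c0=np.mean(px,0).astype(int);c=(c0[0]-40,c0[1]-50,c0[0]+40,c0[1]+50)
im=S['color'][c[1]:c[3],c[0]:c[2]];im=cv2.resize(im,None,fx=6,fy=6,interpolation=cv2.INTER_CUBIC);im2=im.copy()
q=[tuple(((np.array(x)-c[:2]+.5)*6).astype(int).tolist()) for x in px]
for s,e in zip(q,q[1:]): cv2.line(im2,s,e,(255,0,0),1)
save('pr2',np.hstack([im,im2])[:, :], None, .8)
E
python3 m3.py
```

```text
8.0 [0.47715784 0.25999963 0.27647612] [ 9.97401669e-01 -7.20259266e-02  1.37454960e-03 -5.36171621e-04]
-8.260821921894355
[[380.3, 79.6], [375.2, 105.2], [368.0, 141.9], [370.1, 145.8], [370.9, 141.8]]
```

View pics/pr2.png

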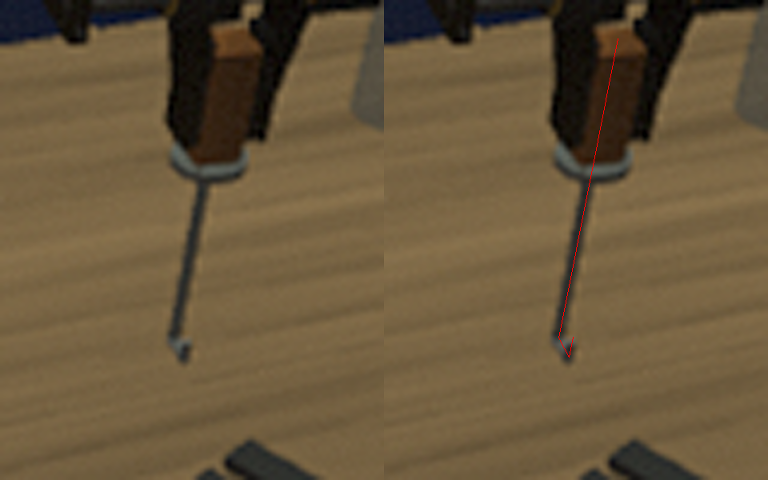

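Emit:
{"op": "move_arm", "data": {
  "rows": [2, -30, 1, 0, 0, 0.05, 1, 2, -42, 1, 0, 0, 0.05, 1, 2, -44, 1, 0, 0, 0.05, 1, 2, -44, 1, 0, 0, 0.05, 1, 2, -44, 1, 0, 0, 0.05, 1, 2, -44, 1, 0, 0, 0.05, 1, 2, -44, 1, 0, 0, 0.05, 1, 2, -44, 1, 0, 0, 0.05, 1, 2, -44, 0, 0, 0, 0.05, 1, 2, -44, 0, 0, 0, 0.05, 1, 2, -44, 0, 0, 0, 0.05, 1, 2, -44, 0, 0, 0, 0.05, 1]
}}

```text
time: 9.25
position: [0.4993, -0.2535, 0.2812]
tool_rot: [0.974, 0.227, -0.001, -0.002]
ft_force: [0.5, 0.3, -1.4]
grip_width: 0.0212
```

Emit:
{"op": "move_arm", "data": {
  "rows": [2, -40, 0, 0, 0, 0.05, 1, 2, -30, 0, 0, 0, 0.069, 1, 2, -12, 0, 0, 0, 0, 1, 0, 0, 0, 0, 0, 0, 1, 0, 0, 0, 0, 0, 0, 1, 0, 0, 0, 0, 0, 0, 1]
}}

```text
time: 9.85
position: [0.5062, -0.3321, 0.2831]
tool_rot: [0.959, 0.284, -0.0, -0.001]
ft_force: [-0.3, -0.0, -1.0]
grip_width: 0.0215
```

```bash
cat > m4.py <<'E'
import sys
from h import *
d,o=wsnap(sys.argv[1]);R=Rn.from_quat(o['tool_rot']).as_matrix();print(o['time'],o['position'],np.degrees(np.arctan2(R[1,0],R[0,0])),o['tool_rot'],o['ft_force'],o['moment'])
p=np.array(o['position']);h=p-R[:,2]*-.0165
D=R[:,0];U=-R[:,2]
h=p-U*.0165
for n,x in [('bail',np.array([.5268,-.32065,.061])),('foot',h-.098*U),('prong',h-.098*U+.0075*D),('tip',h-.0865*U+.015*D),('bore',np.array([.5246,-.3195,.14]))]:
    print(n,np.round(x*1000,1),wproj(d,x).round(1))
save(sys.argv[1]+'c',d['color'],(190,150,370,310),4)
E
python3 m4.py w4
```

```text
9.85 [ 0.50623089 -0.33209671  0.28306071] 33.00313246149085 [ 9.58811383e-01  2.84041376e-01 -3.18660919e-04 -1.06192832e-03] [-0.29415667 -0.01426633 -1.04129858] [ 0.00575495 -0.0449027   0.01010308]
bail [ 526.8 -320.6   61. ] [278.9 160.7]
foot [ 506.1 -331.9  168.6] [277.  206.1]
prong [ 512.4 -327.8  168.6] [277. 198.]
tip [ 518.7 -323.7  180.1] [277.  193.1]
bore [ 524.6 -319.5  140. ] [276.8 175.1]
```

View pics/w4.png

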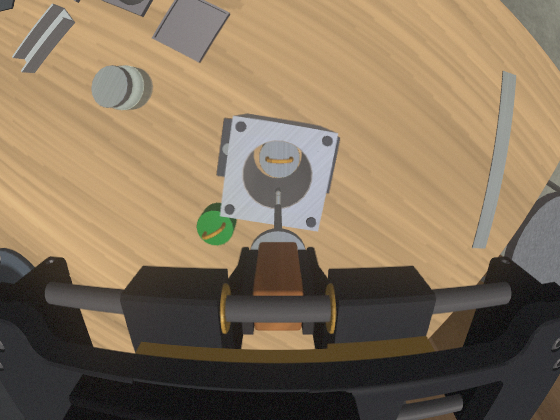

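Emit:
{"op": "move_arm", "data": {
  "rows": [0.4, -1.6, -8, 0, 0, 0, 1, 0, 0, -15, 0, 0, 0, 1, 0, 0, -20, 0, 0, 0, 1, 0, 0, -20, 0, 0, 0, 1, 0, 0, -20, 0, 0, 0, 1, 0, 0, -15, 0, 0, 0, 1, 0, 0, -10, 0, 0, 0, 1, 0, 0, 0, 0, 0, 0, 1, 0, 0, 0, 0, 0, 0, 1]
}}

```text
time: 10.8
position: [0.5071, -0.3358, 0.1758]
tool_rot: [0.959, 0.284, 0.0, 0.0]
ft_force: [0.9, -0.2, -1.3]
grip_width: 0.0215
```

```bash
python3 m4.py w5
```

```text
10.8 [ 0.50712085 -0.33583519  0.17584242] 32.95163617427446 [9.58939480e-01 2.83610612e-01 1.52573234e-04 2.66518194e-04] [ 0.94979723 -0.22732158 -1.32600553] [0.00129726 0.00378959 0.01265428]
bail [ 526.8 -320.6   61. ] [274.6 178.8]
foot [ 507.2 -335.9   61.3] [277.  206.1]
prong [ 513.5 -331.8   61.3] [277. 198.]
tip [ 519.8 -327.7   72.8] [277.  193.1]
bore [ 524.6 -319.5  140. ] [270.2 207.1]
```

View pics/w5c.png

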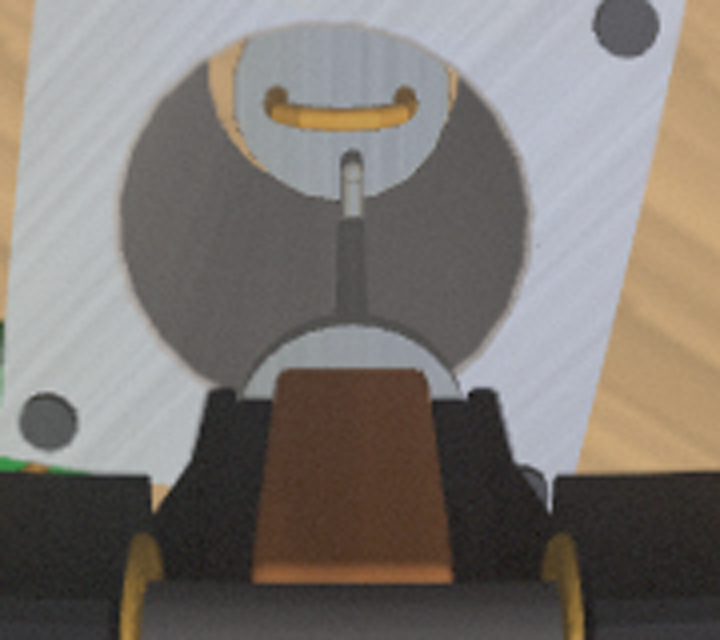

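Emit:
{"op": "move_arm", "data": {
  "rows": [-1.1, 1.7, -5, 0, 0, 0, 1, 0, 0, -5, 0, 0, 0, 1, 0, 0, -5, 0, 0, 0, 1, 0, 0, 0, 0, 0, 0, 1, 0, 0, 0, 0, 0, 0, 1]
}}

```text
time: 11.35
position: [0.5056, -0.3341, 0.1603]
tool_rot: [0.959, 0.283, -0.0, -0.0]
ft_force: [0.1, -0.4, -1.7]
grip_width: 0.0218
```

```bash
python3 m4.py w6
```

```text
11.35 [ 0.50563974 -0.33410623  0.16030514] 32.93202716808209 [ 9.58988018e-01  2.83446532e-01 -9.94301703e-05 -1.84355819e-04] [ 0.06928633 -0.44318797 -1.71652028] [-0.04394993 -0.0278351   0.00476134]
bail [ 526.8 -320.6   61. ] [277.3 182.4]
foot [ 505.6 -334.1   45.8] [277.  206.1]
prong [ 511.9 -330.    45.8] [277. 198.]
tip [ 518.2 -325.9   57.3] [277.  193.1]
bore [ 524.6 -319.5  140. ] [273.5 214.4]
```

View pics/w6c.png

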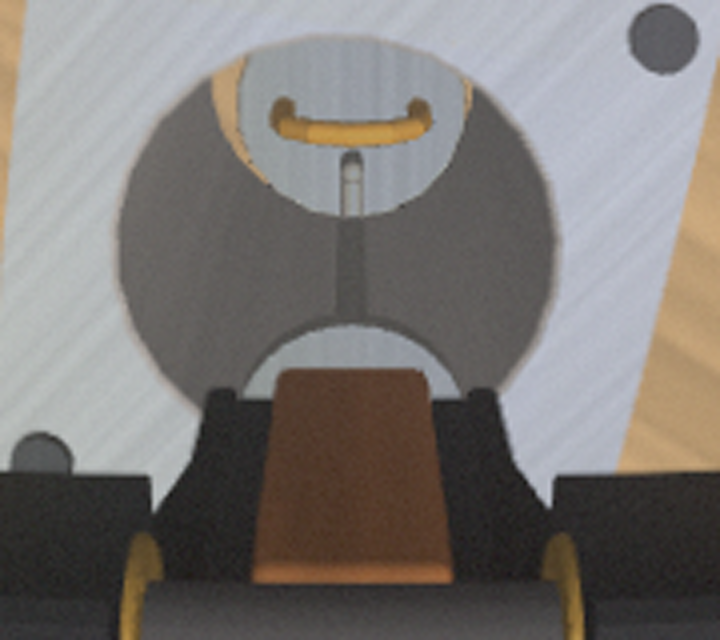

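Emit:
{"op": "move_arm", "data": {
  "rows": [3, 1.9, 0, 0, 0, 0, 1, 3, 1.9, 0, 0, 0, 0, 1, 3, 1.9, 0, 0, 0, 0, 1, 3, 1.9, 0, 0, 0, 0, 1, 2.8, 1.9, 0, 0, 0, 0, 1, 0, 0, 0, 0, 0, 0, 1, 0, 0, 0, 0, 0, 0, 1]
}}

```text
time: 12.1
position: [0.5205, -0.3245, 0.1605]
tool_rot: [0.959, 0.284, -0.0, -0.0]
ft_force: [-0.2, 0.3, -1.4]
grip_width: 0.0218
```

```bash
python3 m4.py w7
```

```text
12.1 [ 0.52054234 -0.32454552  0.16051266] 32.94822217330026 [ 9.58947966e-01  2.83582072e-01 -7.92900666e-05 -3.05266364e-05] [-0.24546305  0.33447583 -1.40388374] [-0.01037724 -0.01105833  0.02523852]
bail [ 526.8 -320.6   61. ] [277.1 202.9]
foot [ 520.5 -324.5   46. ] [277.  206.1]
prong [ 526.8 -320.5   46. ] [277. 198.]
tip [ 533.1 -316.4   57.5] [277.  193.1]
bore [ 524.6 -319.5  140. ] [273.5 241.7]
```

View pics/w7c.png

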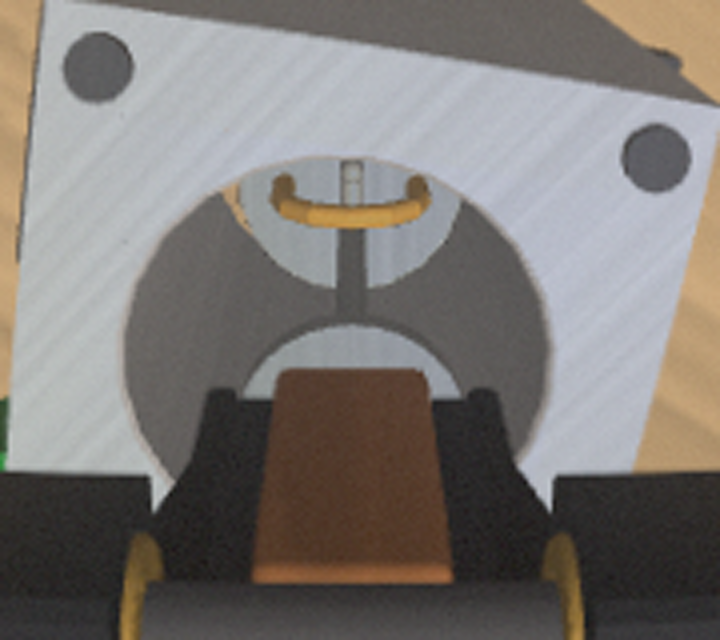

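Emit:
{"op": "move_arm", "data": {
  "rows": [0, 0, 4, 0, 0, 0, 1, 0, 0, 4, 0, 0, 0, 1, 0, 0, 3, 0, 0, 0, 1, 0, 0, 2, 0, 0, 0, 1, 0, 0, 2, 0, 0, 0, 1, 0, 0, 3, 0, 0, 0, 1, 0, 0, 4, 0, 0, 0, 1, 0, 0, 4, 0, 0, 0, 1, -0.5, 0.3, 4, 0, 0, 0, 1, 0, 0, 0, 0, 0, 0, 1]
}}

```text
time: 13.15
position: [0.5203, -0.3246, 0.1914]
tool_rot: [0.959, 0.283, 0.0, 0.001]
ft_force: [0.1, 0.3, -5.4]
grip_width: 0.0217
```

```bash
python3 m4.py w8
```

```text
13.15 [ 0.5203398  -0.32461441  0.19137717] 32.93463749487044 [9.58981369e-01 2.83468187e-01 3.86058391e-04 6.09591096e-04] [ 0.05016589  0.27379674 -5.35390589] [-0.00339081  0.0505444  -0.02559282]
bail [ 526.8 -320.6   61. ] [277.  193.3]
foot [ 520.5 -324.7   76.9] [277.  206.1]
prong [ 526.8 -320.6   76.9] [277. 198.]
tip [ 533.  -316.6   88.4] [277.  193.1]
bore [ 524.6 -319.5  140. ] [273.9 224. ]
```

View pics/w8c.png

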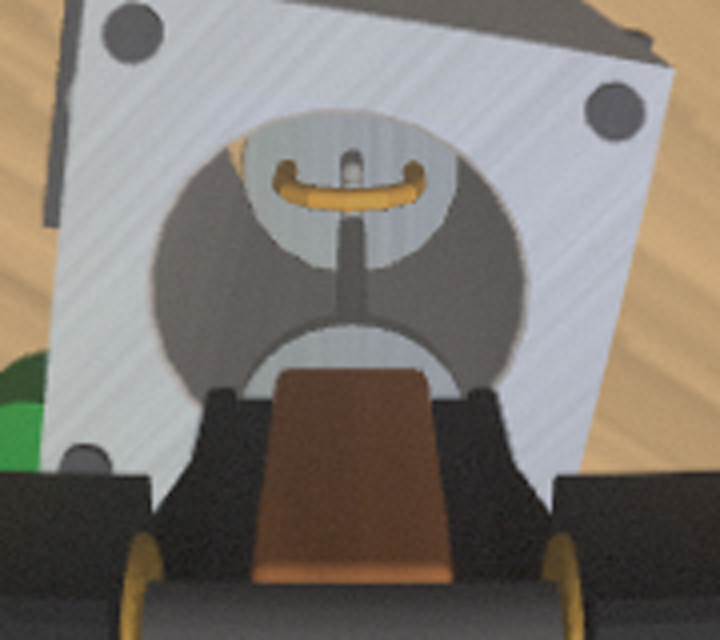

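Emit:
{"op": "move_arm", "data": {
  "rows": [-0.5, 0.3, 6, 0, 0, 0, 1, -0.5, 0.3, 9, 0, 0, 0, 1, -0.5, 0.3, 12, 0, 0, 0, 1, 0, 0, 14, 0, 0, 0, 1, 0, 0, 14, 0, 0, 0, 1, 0, 0, 14, 0, 0, 0, 1, 0, 0, 14, 0, 0, 0, 1, 0, 0, 14, 0, 0, 0, 1, 0, 0, 14, 0, 0, 0, 1, 0, 0, 14, 0, 0, 0, 1, 0, 0, 14, 0, 0, 0, 1, 0, 0, 11, 0, 0, 0, 1]
}}

```text
time: 14.4
position: [0.5186, -0.3235, 0.3426]
tool_rot: [0.959, 0.283, 0.001, 0.001]
ft_force: [1.2, -0.6, -6.4]
grip_width: 0.0217
```

```bash
python3 m4.py w9; python3 - <<'E'
from h import *
S=robot.camera('scene');save('s9',S['color'],(60,0,280,200),3.6)
E
```

```text
14.4 [ 0.51858438 -0.32347885  0.34260291] 32.93667117338516 [9.58976131e-01 2.83485008e-01 5.40754578e-04 8.58854423e-04] [ 1.18169226 -0.6335373  -6.39731899] [0.0271531  0.03788295 0.01585235]
bail [ 526.8 -320.6   61. ] [278.3 164.7]
foot [ 518.8 -323.6  228.1] [277.  206.1]
prong [ 525.1 -319.6  228.1] [277. 198.]
tip [ 531.3 -315.5  239.6] [277.  193.1]
bore [ 524.6 -319.5  140. ] [276.7 177.5]
```

View pics/w9c.png

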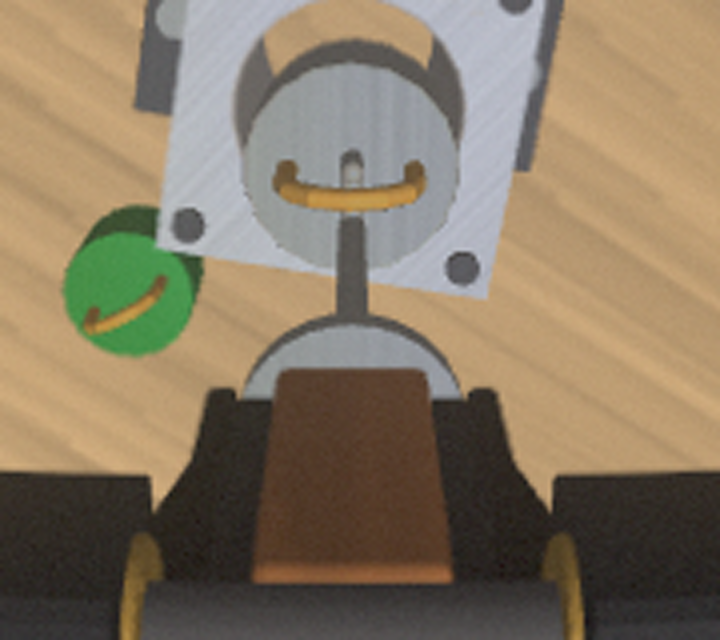

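View pics/s9.png

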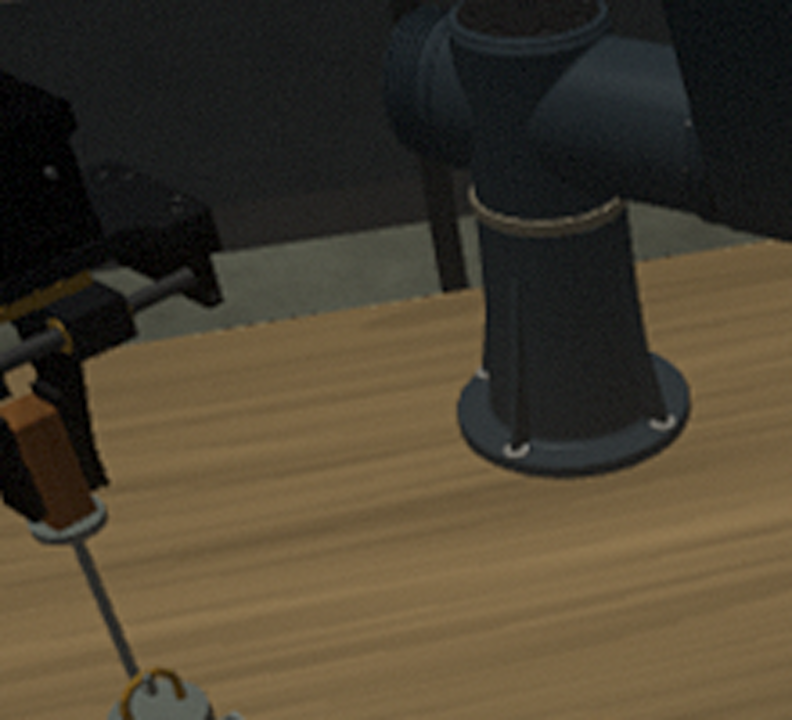

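Emit:
{"op": "move_arm", "data": {
  "rows": [-1.1, 3.8, 0, 0, 0, 0, 1, -2.2, 7.7, 0, 0, 0, 0, 1, -3.3, 11.5, 0, 0, 0, 0, 1, -4.4, 15.4, 0, 0, 0, 0, 1, -5.5, 19.2, 0, 0, 0, 0, 1, -6.1, 21.1, 0, 0, 0, 0, 1, -6.1, 21.1, 0, 0, 0, 0, 1, -6.1, 21.1, 0, 0, 0, 0, 1, -6.1, 21.1, 0, 0, 0, 0, 1, -6.1, 21.1, 0, 0, 0, 0, 1, -6.1, 21.1, 0, 0, 0, 0, 1, -6.1, 21.1, 0, 0, 0, 0, 1]
}}

```text
time: 15.7
position: [0.4583, -0.116, 0.3406]
tool_rot: [0.959, 0.284, -0.0, -0.0]
ft_force: [0.4, -0.0, -6.1]
grip_width: 0.0218
```

Emit:
{"op": "move_arm", "data": {
  "rows": [-6.1, 21.1, 0, 0, 0, 0, 1, -6.1, 21.1, 0, 0, 0, 0, 1, -6.1, 21.1, 0, 0, 0, 0, 1, -5, 17.3, 0, 0, 0, 0, 1, -4, 13.5, 0, 0, 0, 0, 1, -3, 10.6, 0, 0, 0, 0, 1, -2.2, 7.7, 0, 0, 0, 0, 1, -1.7, 5.8, -4, 0, 0, 0, 1, -1, 3.8, -8, 0, 0, 0, 1, 0, 0, -12, 0, 0, 0, 1, 0, 0, -16, 0, 0, 0, 1, 0, 0, -16, 0, 0, 0, 1]
}}

```text
time: 16.9
position: [0.4243, 0.0035, 0.2835]
tool_rot: [0.959, 0.283, -0.0, 0.0]
ft_force: [0.4, 0.6, -6.1]
grip_width: 0.0217
```

```bash
python3 m4.py w10; python3 - <<'E'
from h import *
S=robot.camera('scene');save('s10',S['color'],(170,60,350,210),4.4)
E
```

```text
16.9 [0.42427121 0.00350074 0.28348037] 32.90286960886126 [ 9.59060103e-01  2.83202535e-01 -2.62809738e-05  2.05935287e-04] [ 0.37761667  0.63904164 -6.08457376] [-0.10786092  0.02636866 -0.02323535]
bail [ 526.8 -320.6   61. ] [492.1 242. ]
foot [424.3   3.5 169. ] [277.  206.1]
prong [430.6   7.5 169. ] [277. 198.]
tip [436.9  11.6 180.5] [277.  193.1]
bore [ 524.6 -319.5  140. ] [521.  265.5]
```

View pics/w10.png

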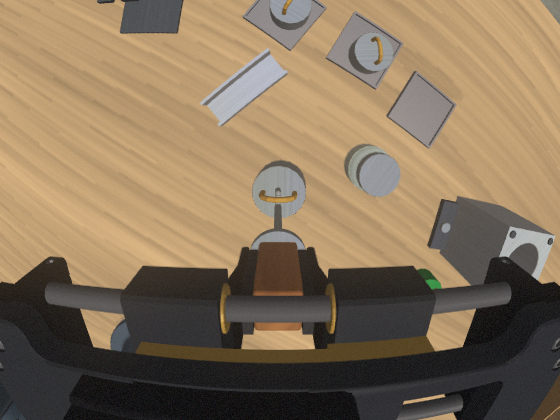

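View pics/s10.png

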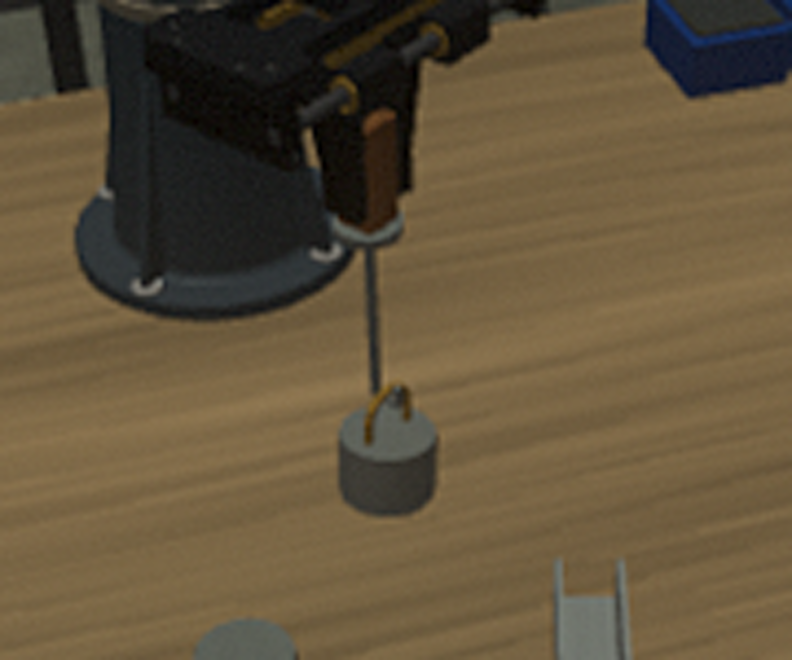

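Emit:
{"op": "move_arm", "data": {
  "rows": [0, 0, -12, 0, 0, 0, 1, 0, 0, -16, 0, 0, 0, 1, 0, 0, -16, 0, 0, 0, 1, 0, 0, -16, 0, 0, 0, 1, 0, 0, -14, 0, 0, 0, 1, 0, 0, -10, 0, 0, 0, 1, 0, 0, -7, 0, 0, 0, 1, 0, 0, -4, 0, 0, 0, 1, 0, 0, -4, 0, 0, 0, 1, 0, 0, -4, 0, 0, 0, 1, 0, 0, -3, 0, 0, 0, 1, 0, 0, -3, 0, 0, 0, 1]
}}

```text
time: 18.2
position: [0.4243, 0.0038, 0.1755]
tool_rot: [0.959, 0.283, 0.0, 0.0]
ft_force: [0.1, -0.3, -5.9]
grip_width: 0.0216
```

Emit:
{"op": "move_arm", "data": {
  "rows": [0, 0, -3, 0, 0, 0, 1, 0, 0, -3, 0, 0, 0, 1, 0, 0, -3, 0, 0, 0, 1, 0, 0, -3, 0, 0, 0, 1, 0, 0, -3, 0, 0, 0, 1, 0, 0, 0, 0, 0, 0, 1]
}}

```text
time: 18.8
position: [0.4239, 0.0039, 0.1602]
tool_rot: [0.959, 0.283, -0.0, -0.0]
ft_force: [-0.2, 0.0, -1.9]
grip_width: 0.0214
```

```bash
python3 m4.py w11; python3 - <<'E'
from h import *
S=robot.camera('scene');save('s11',S['color'],(170,90,320,210),5)
E
```

```text
18.8 [0.42388346 0.00390752 0.1602266 ] 32.93323742758526 [ 9.58984999e-01  2.83456595e-01 -3.03582214e-04 -1.96538851e-04] [-1.53031801e-01  6.88336067e-04 -1.90771823e+00] [-0.03868791  0.01548763  0.02777286]
bail [ 526.8 -320.6   61. ] [542.4 280. ]
foot [423.8   3.9  45.7] [277.  206.1]
prong [430.1   8.   45.7] [277. 198.]
tip [436.4  12.1  57.2] [277.  193.1]
bore [ 524.6 -319.5  140. ] [580.9 314.3]
```

View pics/w11c.png

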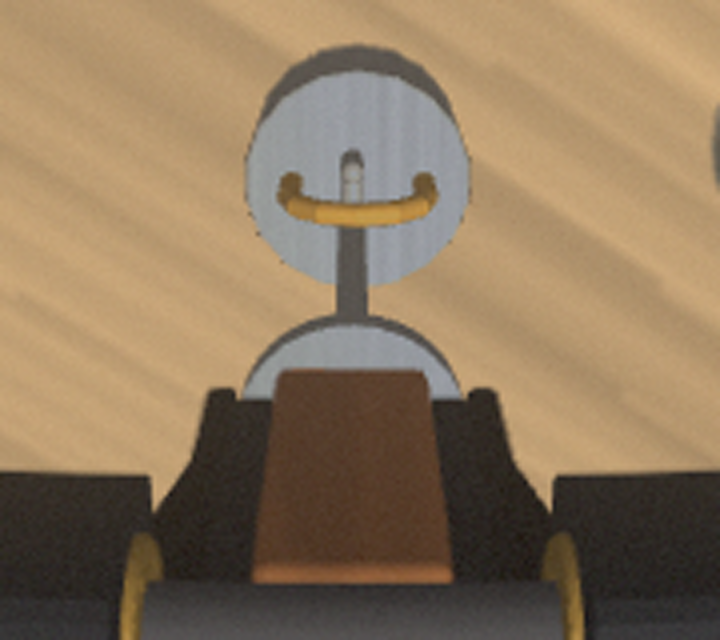

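View pics/s11.png

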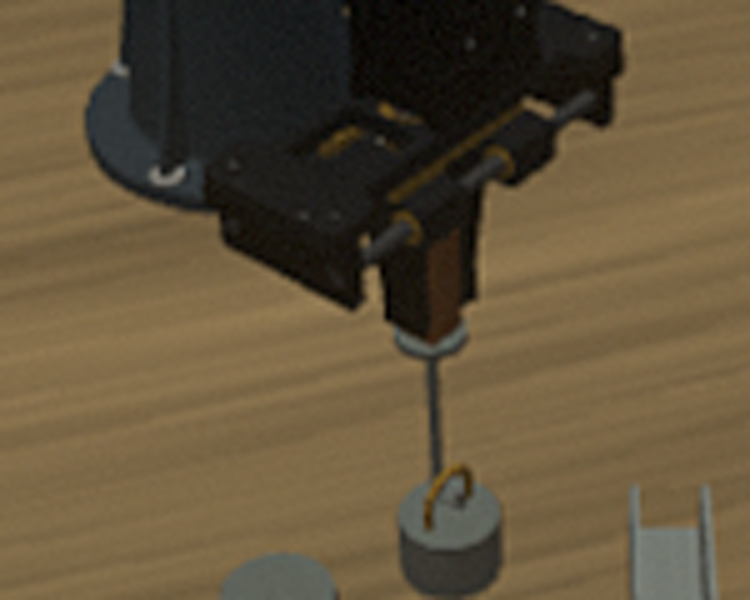

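Emit:
{"op": "move_arm", "data": {
  "rows": [-2.5, -1.6, 0, 0, 0, 0, 1, -3.4, -2.2, 0, 0, 0, 0, 1, -3.4, -2.2, 0, 0, 0, 0, 1, -3.4, -2.2, 0, 0, 0, 0, 1, -3.4, -2.2, 0, 0, 0, 0, 1, -3.4, -2.2, 0, 0, 0, 0, 1, -2.5, -1.6, 0, 0, 0, 0, 1, 0, 0, 0, 0, 0, 0, 1]
}}

```text
time: 19.7
position: [0.4016, -0.0105, 0.1605]
tool_rot: [0.959, 0.283, -0.0, -0.0]
ft_force: [0.1, -0.8, -1.4]
grip_width: 0.0217
```

```bash
python3 m4.py w12
```

```text
19.7 [ 0.40163269 -0.01049854  0.16054849] 32.90473769480179 [ 9.59055496e-01  2.83218132e-01 -1.80979513e-04 -1.10006872e-04] [ 0.10472982 -0.82143666 -1.39328679] [-0.03462693 -0.03757808 -0.00905405]
bail [ 526.8 -320.6   61. ] [548.3 260.5]
foot [401.6 -10.5  46. ] [277.  206.1]
prong [407.9  -6.4  46. ] [277. 198.]
tip [414.2  -2.3  57.5] [277.  193.1]
bore [ 524.6 -319.5  140. ] [589.5 292.8]
```

View pics/w12c.png

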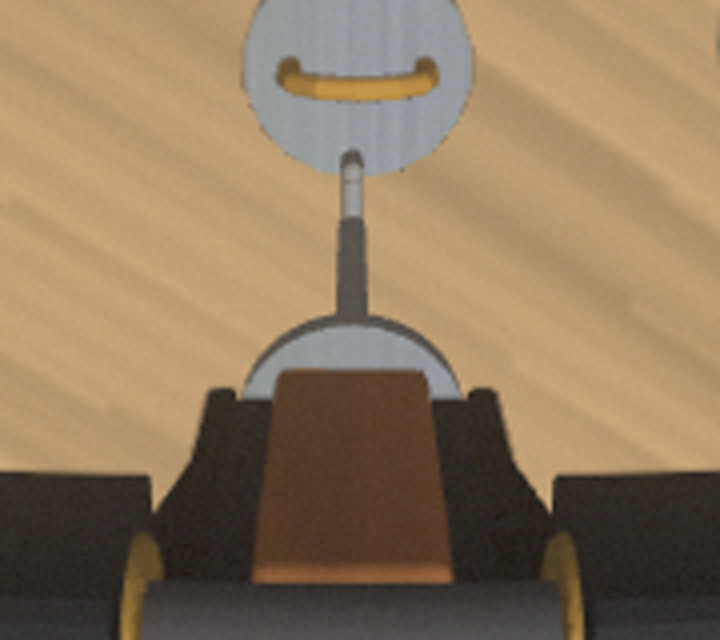

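Emit:
{"op": "move_arm", "data": {
  "rows": [0, 0, 20, 0, 0, 0, 1, 0, 0, 30, 0, 0, 0, 1, 0, 0, 10, 0, 0, 0, 1, 10.4, 38.5, 0, 0, 0, -0.103, 1, 10.4, 38.5, 0, 0, 0, -0.103, 1, 10.4, 38.5, 0, 0, 0, -0.103, 1, 10.4, 38.5, 0, 0, 0, -0.103, 1, 10.4, 38.5, 0, 0, 0, -0.102, 1, 10.4, 38.5, 0, 0, 0, -0.102, 1, 10.4, 38.5, 0, 0, 0, -0.102, 1, 0, 0, 0, 0, 0, 0, 1, 0, 0, 0, 0, 0, 0, 1]
}}

```text
time: 20.95
position: [0.4744, 0.2598, 0.22]
tool_rot: [0.998, -0.07, -0.001, 0.0]
ft_force: [0.1, 1.0, -1.7]
grip_width: 0.0219
```

```bash
cat > m5.py <<'E'
import sys
from h import *
d,o=wsnap(sys.argv[1]);R=Rn.from_quat(o['tool_rot']).as_matrix();print(o['time'],o['position'],np.degrees(np.arctan2(R[1,0],R[0,0])),o['tool_rot'],o['ft_force'],o['moment'])
X=wcloud(d);z=X[...,2];b=np.hypot(X[...,0]-.5505,X[...,1]-.2925)<.06
P=X[b&(z>.105)&(z<.1135)];print('fork',len(P),cv2.minAreaRect((P[:,:2]*1000).astype(np.float32)),np.median(P[:,2]))
E
python3 m5.py w13
```

```text
20.95 [0.47440299 0.25984698 0.22000629] -8.026661965104246 [ 9.97547597e-01 -6.99883516e-02 -5.18722346e-04  3.90596667e-04] [ 0.07604387  1.04399343 -1.73041127] [ 0.04900128 -0.00732128  0.00240271]
fork 5262 ((550.6873168945312, 292.56982421875), (82.56770324707031, 52.99273681640625), 24.749832153320312) 0.11025806009934236
```

View pics/w13.png

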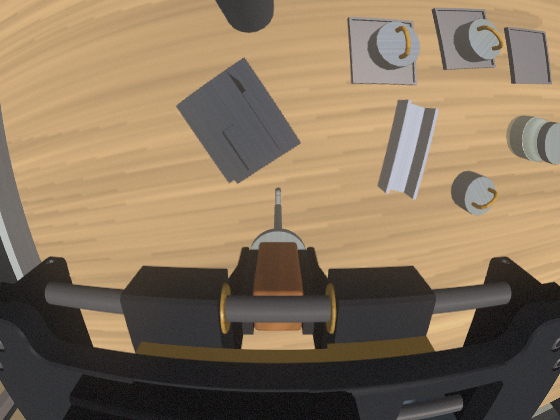

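```bash
python3 - <<'E'
from h import *
d=dict(np.load('w13.npz'));X=wcloud(d);z=X[...,2]
a=np.radians(24.7);ex=np.array([np.cos(a),np.sin(a)]);ey=np.array([-ex[1],ex[0]]);o=np.array([.5407,.2880])
# use ray at fork height for pixel labels
v,u=np.mgrid[:420,:560];Q=wray(d,u,v,.110)[...,:2]-o;xs=Q@ex;ys=Q@ey
hi=(z>.1)
for x0 in np.arange(-29,14,3)/1000:
    m=(abs(xs-x0)<.0015)&(abs(ys)<.024)&(z<.1)&(z>-.05)
    e=ys[m]
    print(x0*1000, len(e), (e.min()*1000,e.max()*1000) if len(e) else None)
for x0 in (-20,0,20):
    m=(abs(xs-x0/1000)<.0015)&(abs(ys)<.04)&(abs(z-.11)<.004);print('edges',x0,ys[m].min()*1000,ys[m].max()*1000)
m=(z>.165)&(abs(X[...,1]-.26)<.04)&(abs(X[...,0]-.474)<.04)
save('w13c',d['color'],(150,50,320,260),4)
c=wproj(d,np.array([.4744,.2598,.2035])+np.array([[0,0,0]]));print(c)
E
```

```text
-29.0 80 (np.float64(-23.74478045981015), np.float64(22.420333670246468))
-26.0 43 (np.float64(-6.078914077552114), np.float64(4.394416095695486))
-23.0 44 (np.float64(-5.608883557381011), np.float64(5.088048349420264))
-20.0 44 (np.float64(-5.6138820148913515), np.float64(4.835749619589707))
-17.0 40 (np.float64(-5.619575332899749), np.float64(4.332907761025921))
-14.0 44 (np.float64(-6.098131470252278), np.float64(4.312690994135955))
-11.0 46 (np.float64(-6.337156930361307), np.float64(4.2926083581654275))
-8.0 42 (np.float64(-6.1121427885601705), np.float64(4.27265466437316))
-5.0 44 (np.float64(-5.880591190121374), np.float64(4.252824807280883))
-2.0 43 (np.float64(-5.6584630369840125), np.float64(4.233113759518961))
1.0 46 (np.float64(-5.668330163699824), np.float64(4.941065078235823))
4.0 43 (np.float64(-5.678897514742116), np.float64(4.920797332936022))
7.0 43 (np.float64(-5.690167495656941), np.float64(4.900696336591562))
10.0 16 (np.float64(-4.761719864360276), np.float64(3.6978395261763635))
13.0 0 None
edges -20 -26.2073494616125 25.91559726403052
edges 0 -26.55947572761076 25.632422140375382
edges 20 -25.850647139724952 26.376655515873317
[[278.12002794 253.69940864]]
```

View pics/w13c.png

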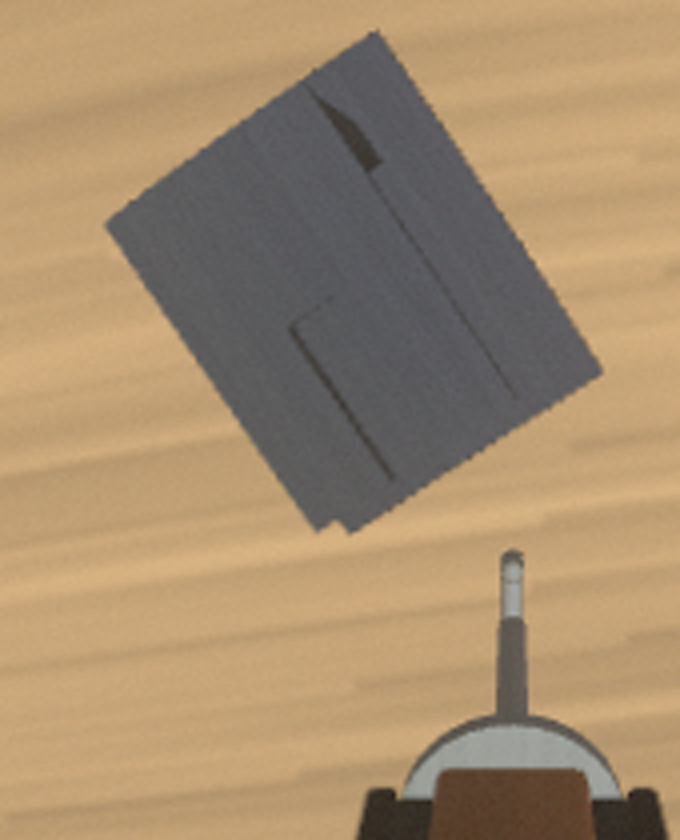

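Emit:
{"op": "move_arm", "data": {
  "rows": [0.6, -1.4, -20, 0, 0, 0, 1, 0, 0, -30, 0, 0, 0, 1, 0, 0, -22, 0, 0, 0, 1, 0, 0, -15, 0, 0, 0, 1, 0, 0, 0, 0, 0, 0, 1, 0, 0, 0, 0, 0, 0, 1]
}}

```text
time: 21.6
position: [0.4755, 0.2567, 0.1338]
tool_rot: [0.997, -0.072, -0.0, 0.0]
ft_force: [0.8, 0.1, -0.9]
grip_width: 0.0221
```

```bash
python3 m5.py w14; python3 -c "
from h import *
for i in range(4):
    o=robot.get_obs();print(o['position']);robot.camera('scene')
c=robot.camera('scene');save('s14',c['color'],(330,120,430,240),6)"
```

```text
21.6 [0.47553067 0.25673154 0.13376809] -8.272274628081979 [ 9.97395454e-01 -7.21264902e-02 -2.30126827e-04  1.58689774e-04] [ 0.80522102  0.0908131  -0.87650679] [ 0.06261568  0.02189109 -0.030278  ]
fork 10647 ((550.7991333007812, 292.7164306640625), (82.64824676513672, 53.02497863769531), 25.081785202026367) 0.11026527363008015
[0.47608382 0.25715168 0.13431828]
[0.47631408 0.25742344 0.13461513]
[0.47633324 0.2576022  0.13474115]
[0.47626596 0.25772922 0.13467788]
```

View pics/s14.png

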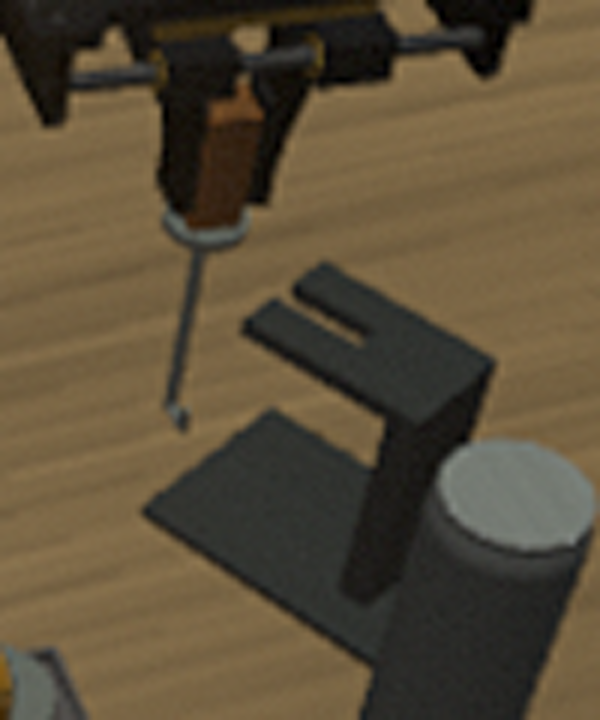

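View pics/w14.png

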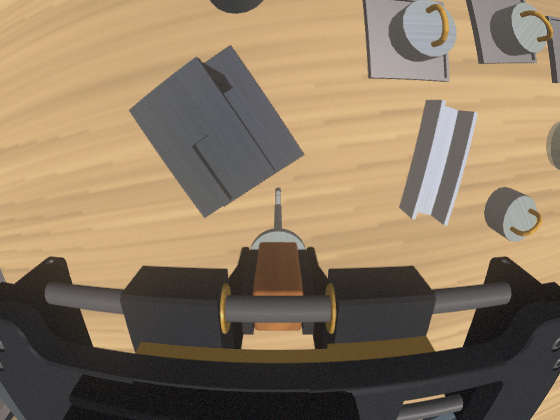

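Emit:
{"op": "move_arm", "data": {
  "rows": [3.6, 1.7, -1, 0, 0, 0, 1, 6.3, 3, -1, 0, 0, 0, 1, 7.2, 3.4, 0, 0, 0, 0, 1, 7.2, 3.4, 0, 0, 0, 0, 1, 7.2, 3.4, 0, 0, 0, 0, 1, 0, 0, 0, 0, 0, 0, 1, 0, 0, 0, 0, 0, 0, 1]
}}

```text
time: 22.6
position: [0.507, 0.2726, 0.1313]
tool_rot: [0.997, -0.072, -0.0, 0.0]
ft_force: [-0.5, -0.4, -1.6]
grip_width: 0.0215
```

```bash
python3 -c "
from h import *
for i in range(2):
    o=robot.get_obs();p=o['position'];print(p,o['ft_force'],o['moment']);q=(p[:2]-np.array([.5407,.288]))*1000
    print(q@[.908,.418],q@[-.418,.908]);c=robot.camera('scene')
save('s15',c['color'],(330,120,430,240),6)"
```

```text
[0.50698034 0.272646   0.13132953] [-0.50665041 -0.37320248 -1.59160241] [-0.00127506  0.04033137 -0.01606577]
-37.035423261646685 0.15338464963361362
[0.50656974 0.27255678 0.13130517] [-0.16136493 -0.58344103 -0.50033474] [0.00015818 0.05369451 0.02616209]
-37.445544892434036 0.24400306367868987
```

View pics/s15.png

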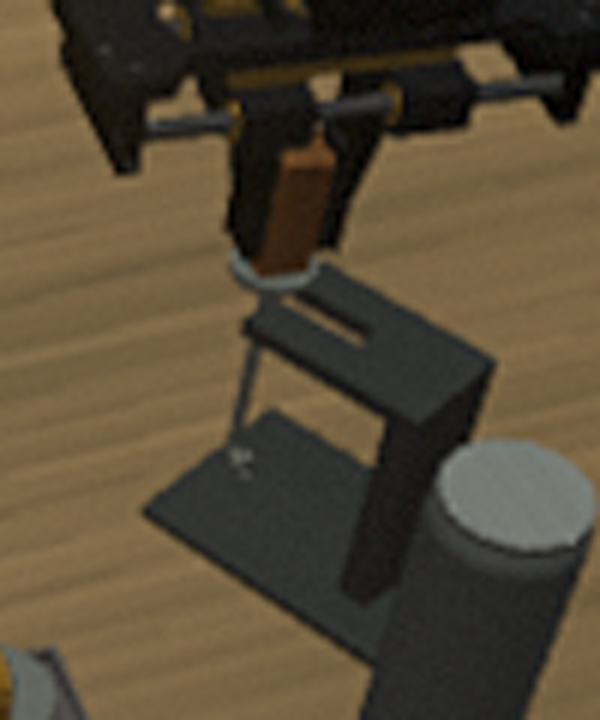

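Emit:
{"op": "move_arm", "data": {
  "rows": [5, 2.3, 0, 0, 0, 0, 1, 7, 3.2, 0, 0, 0, 0, 1, 7, 3.2, 0, 0, 0, 0, 1, 7, 3.2, 0, 0, 0, 0, 1, 5, 2.3, 0, 0, 0, 0, 1, 3, 1.4, 0, 0, 0, 0, 1, 0, 0, 0, 0, 0, 0, 1, 0, 0, -2, 0, 0, 0, 1, 0, 0, -2, 0, 0, 0, 1, 0, 0, 0, 0, 0, 0, 1]
}}

```text
time: 23.7
position: [0.5403, 0.288, 0.1271]
tool_rot: [0.997, -0.072, -0.001, 0.0]
ft_force: [0.2, -0.4, -1.4]
grip_width: 0.0217
```

```bash
python3 -c "
from h import *
for i in range(2):
    o=robot.get_obs();p=o['position'];print(p,o['ft_force'],o['moment']);q=(p[:2]-np.array([.5407,.288]))*1000
    print(q@[.908,.418],q@[-.418,.908]);c=robot.camera('scene')
save('s16',c['color'],(330,120,430,240),6)"
```

```text
[0.5403479  0.28801987 0.12710484] [ 0.24829457 -0.41998281 -1.43399302] [ 0.04216392 -0.02053473  0.01981328]
-0.3113984133851069 0.16522386114876508
[0.5405146  0.28809656 0.12725419] [-0.15769136  0.47973373 -1.54561219] [0.02240673 0.07190998 0.03721382]
-0.12798093948807754 0.165176907892143
```

View pics/s16.png

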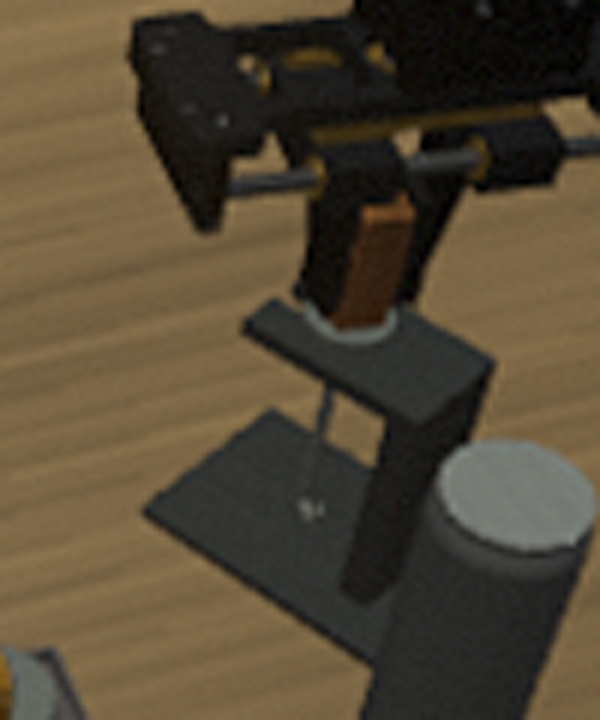

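Emit:
{"op": "move_arm", "data": {
  "rows": [0, 0, -0.8, 0, 0, 0, 1, 0, 0, 0, 0, 0, 0, 1, 0, 0, 0, 0, 0, 0, 0.5, 0, 0, 0, 0, 0, 0, 0.4, 0, 0, 0, 0, 0, 0, 0.2, 0, 0, 0, 0, 0, 0, 0, 0, 0, 0, 0, 0, 0, 0, 0, 0, 0, 0, 0, 0, 0, 0, 0, 0, 0, 0, 0]
}}

```text
$.rows: bad value
```

```bash
python3 m4.py w17|head -1; python3 - <<'E'
from h import *
# plug on bench from earlier w13/w12
for n in ('w12','w13'):
    d=dict(np.load(n+'.npz'));X=wcloud(d);z=X[...,2];b=np.hypot(X[...,0]-.431,X[...,1]-.008)<.05
    P=X[b&(z>.034)&(z<.042)];(c,r)=cv2.minEnclosingCircle((P[:,:2]*1000).astype(np.float32));print(n,len(P),P.mean(0),c,r)
    P=X[b&(z>.05)&(z<.075)];print('bail',len(P),P.mean(0))
E
```

```text
23.8 [0.54073689 0.28815533 0.12745231] -8.204319289967643 [ 9.97438065e-01 -7.15350211e-02 -2.01417158e-04  7.82275088e-05] [-0.34667474  1.05828003 -1.2571128 ] [ 0.08685722  0.00081508 -0.01053702]
w12 2262 [0.43280711 0.00778175 0.03817266] (431.6283874511719, 7.142396450042725) 25.95852279663086
bail 351 [0.42508923 0.00309179 0.06176875]
w13 861 [0.43402398 0.01071824 0.037956  ] (432.0767822265625, 7.795595645904541) 26.214527130126953
bail 119 [0.43170035 0.00874666 0.06041687]
```

View pics/w17.png

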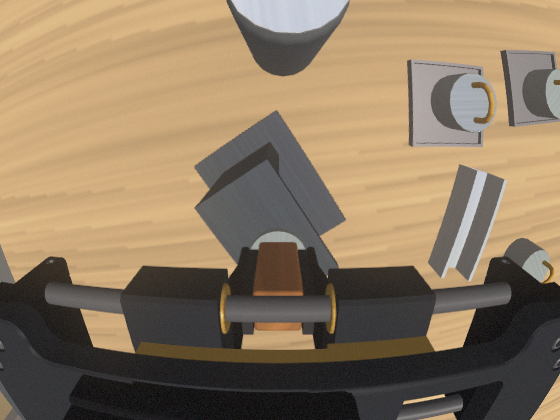

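Emit:
{"op": "move_arm", "data": {
  "rows": [0, 0, -1, 0, 0, 0, 1, 0, 0, 0, 0, 0, 0, 1, 0, 0, 0, 0, 0, 0, 0.6, 0, 0, 0, 0, 0, 0, 0.4, 0, 0, 0, 0, 0, 0, 0.2, 0, 0, 0, 0, 0, 0, 0, 0, 0, 0, 0, 0, 0, 0, 0, 0, 0, 0, 0, 0, 0]
}}

```text
time: 24.65
position: [0.541, 0.2883, 0.1266]
tool_rot: [0.997, -0.072, 0.0, -0.0]
ft_force: [0.7, 0.2, 0.0]
grip_width: 0.0618
```

```bash
python3 m4.py w18|head -1; python3 -c "
from h import *
c=robot.camera('scene');save('s18',c['color'],(330,120,430,240),6);print(robot.get_obs()['grip_width'])"
```

```text
24.65 [0.54101057 0.28827584 0.12658172] -8.20338017310566 [ 9.97438673e-01 -7.15268660e-02  1.55888978e-05 -2.34460857e-05] [0.74837381 0.23359928 0.03102935] [ 0.02055447 -0.0082777   0.04599407]
0.06990544862371109
```

View pics/s18.png

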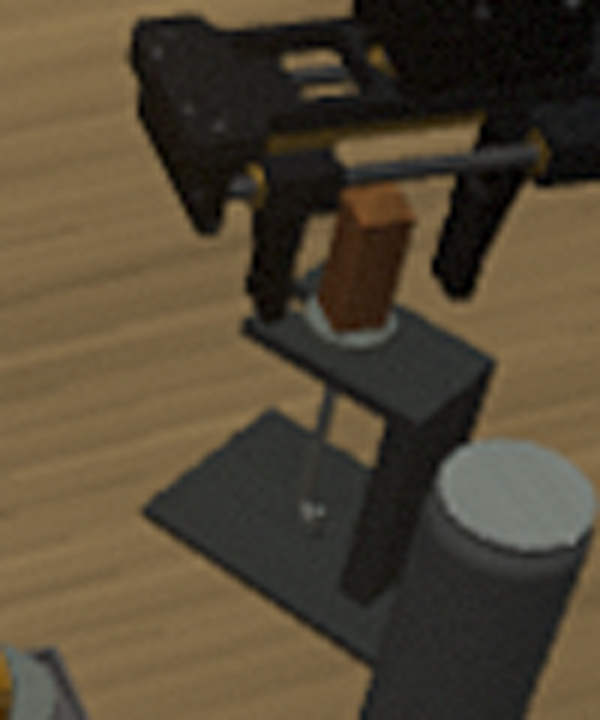

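Emit:
{"op": "move_arm", "data": {
  "rows": [0, 0, 30, 0, 0, 0, 0, 0, 0, 40, 0, 0, 0, 0, 0, 0, 20, 0, 0, 0, 0, -13.6, -35.1, 0, 0, 0, -0.08, 0, -13.6, -35.1, 0, 0, 0, -0.08, 0, -13.6, -35.1, 0, 0, 0, -0.08, 0, -13.6, -35.1, 0, 0, 0, -0.08, 0, -13.6, -35.1, 0, 0, 0, -0.08, 0, -13.6, -35.1, 0, 0, 0, -0.08, 0, -13.6, -35.1, 0, 0, 0, -0.08, 0, -13.6, -35.1, -20, 0, 0, -0.08, 0, 0, 0, -20, 0, 0, 0, 0]
}}

```text
time: 25.95
position: [0.4315, 0.0042, 0.1768]
tool_rot: [0.923, -0.384, 0.001, 0.0]
ft_force: [0.1, 0.8, -0.4]
grip_width: 0.087
```

Emit:
{"op": "move_arm", "data": {
  "rows": [0, 0, 0, 0, 0, 0, 0, 0, 0, 0, 0, 0, 0, 0]
}}

```text
time: 26.15
position: [0.4324, 0.0075, 0.1767]
tool_rot: [0.924, -0.382, -0.0, -0.0]
ft_force: [0.5, -0.4, 0.2]
grip_width: 0.0872
```

```bash
cat > m6.py <<'E'
import sys
from h import *
d,o=wsnap(sys.argv[1]);R=Rn.from_quat(o['tool_rot']).as_matrix();print(o['time'],o['position'],np.degrees(np.arctan2(R[1,0],R[0,0])),o['ft_force'],o['grip_width'],o['q'])
X=wcloud(d);z=X[...,2]
b=np.hypot(X[...,0]-.4318,X[...,1]-.0075)<.05
P=X[b&(z>.034)&(z<.042)]
(c,r)=cv2.minEnclosingCircle((P[:,:2]*1000).astype(np.float32));print(len(P),c,r)
b=(abs(X[...,0]-.614)<.06)&(abs(X[...,1]+.12)<.06)
P=X[b&(z>.0075)&(z<.014)];print('tray',len(P));print(cv2.minAreaRect((P[:,:2]*1000).astype(np.float32)) if len(P)>5 else 0)
E
python3 m6.py w19
```

```text
26.15 [0.43238812 0.00748654 0.17673155] -44.87619567533591 [ 0.45079668 -0.39018819  0.24984661] 0.0872354573971995 [-2.42362248e-01  3.47271626e-01  1.94738437e+00  1.72005186e-04
  8.47194517e-01  2.11155755e+00]
1947 (431.8458251953125, 6.775735378265381) 26.082963943481445
tray 337
((591.4173583984375, -90.98811340332031), (78.15605163574219, 38.64731216430664), 42.602352142333984)
```

View pics/w19.png

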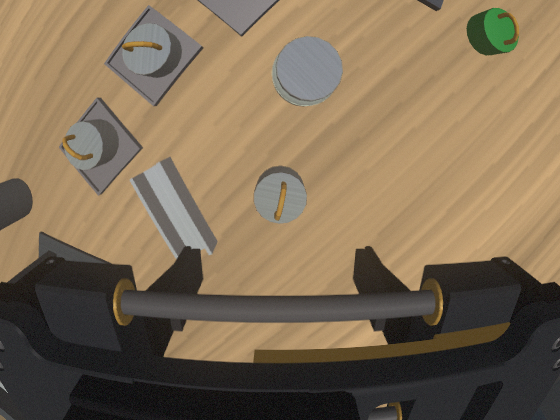

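Emit:
{"op": "move_arm", "data": {
  "rows": [-0.5, -0.6, -25, 0, 0, 0, 0, 0, 0, -40, 0, 0, 0, 0, 0, 0, -40, 0, 0, 0, 0, 0, 0, -30, 0, 0, 0, 0, 0, 0, -20, 0, 0, 0, 0, 0, 0, -10, 0, 0, 0, 0, 0, 0, 0, 0, 0, 0, 0, 0, 0, 0, 0, 0, 0, 0]
}}

```text
time: 27.0
position: [0.4326, 0.0071, 0.0123]
tool_rot: [0.925, -0.381, 0.001, -0.0]
ft_force: [0.4, 0.3, -0.6]
grip_width: 0.0869
```

Emit:
{"op": "move_arm", "data": {
  "rows": [0, 0, 0, 0, 0, 0, 1, 0, 0, 0, 0, 0, 0, 1, 0, 0, 0, 0, 0, 0, 1, 0, 0, 0, 0, 0, 0, 1, 0, 0, 0, 0, 0, 0, 1, 0, 0, 0, 0, 0, 0, 1, 0, 0, 0, 0, 0, 0, 1],
  "grip_force": 25
}}

```text
time: 27.7
position: [0.4315, 0.0068, 0.0117]
tool_rot: [0.924, -0.382, -0.0, 0.0]
ft_force: [-0.3, -1.3, 3.2]
grip_width: 0.0515
```

```bash
python3 m6.py w20
```

```text
27.7 [0.43151922 0.00676595 0.01170677] -44.86627424425463 [-0.33467154 -1.30198414  3.24086922] 0.05149248183216837 [-2.44353045e-01  7.01385748e-01  2.06418216e+00 -3.40169807e-04
  3.76265469e-01  2.10982386e+00]
5092 (439.4498291015625, 0.2721463441848755) 36.203651428222656
tray 0
0
```

View pics/w20.png

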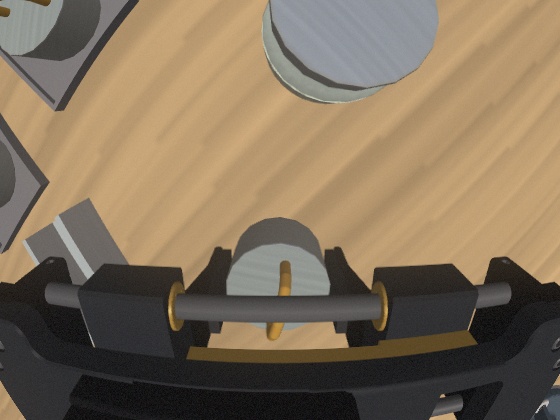

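Emit:
{"op": "move_arm", "data": {
  "rows": [0, 0, 10, 0, 0, 0, 1, 0, 0, 20, 0, 0, 0, 1, 0, 0, 30, 0, 0, 0, 1, 0, 0, 30, 0, 0, 0, 1, 0, 0, 20, 0, 0, 0, 1, 15, -8, 5, 0, 0, 0, 1, 24, -13, 0, 0, 0, 0, 1, 24, -13, 0, 0, 0, 0, 1, 24, -13, 0, 0, 0, 0, 1, 24, -13, 0, 0, 0, 0, 1, 10, -6, 0, 0, 0, 0, 1, 0, 0, 0, 0, 0, 0, 1]
}}

```text
time: 28.95
position: [0.5535, -0.0598, 0.1264]
tool_rot: [0.924, -0.382, 0.0, -0.0]
ft_force: [-0.5, -0.2, -4.9]
grip_width: 0.0512
```

```bash
python3 m6.py w21; python3 - <<'E'
from h import *
d=dict(np.load('w21.npz'));hsv=cv2.cvtColor(d['color'],cv2.COLOR_RGB2HSV)
v,u=np.mgrid[:420,:560];Q=wray(d,u,v,.010);m=(hsv[...,1]<60)&(np.abs(Q[...,0]-.6145)<.062)&(np.abs(Q[...,1]+.1195)<.062)&(v<250)
n,l,s,c=cv2.connectedComponentsWithStats(m.astype(np.uint8));k=1+np.argmax(s[1:,4]);P=Q[l==k][:,:2]*1000;print(s[k],cv2.minAreaRect(P.astype(np.float32)))
E
```

```text
28.95 [ 0.55352643 -0.0597828   0.12635296] -44.920936680276384 [-0.5068666  -0.24586721 -4.8732299 ] 0.05122046133804554 [-3.08341458e-01  5.68702446e-01  1.69429112e+00  8.58022640e-05
  8.78021332e-01  2.04641826e+00]
0 (0.0, 0.0) 0.0
tray 1385
((615.2328491210938, -118.93633270263672), (80.71807098388672, 80.65501403808594), 1.3776733875274658)
[ 212   44  131  129 8689] ((615.3209228515625, -119.0315933227539), (80.06938934326172, 80.15081787109375), 1.4401259422302246)
```

View pics/w21.png

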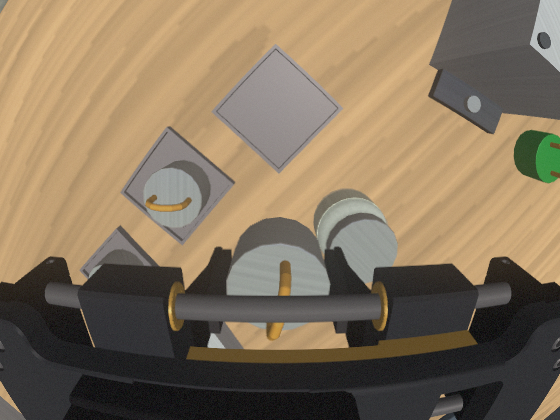

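Emit:
{"op": "move_arm", "data": {
  "rows": [15, -14, 0, 0, 0, 0, 1, 22, -21, 0, 0, 0, 0, 1, 18, -18, 0, 0, 0, 0, 1, 6.8, -6.2, 0, 0, 0, 0, 1, 0, 0, -15, 0, 0, 0, 1, 0, 0, -25, 0, 0, 0, 1, 0, 0, -25, 0, 0, 0, 1, 0, 0, -20, 0, 0, 0, 1, 0, 0, -10, 0, 0, 0, 1, 0, 0, -5, 0, 0, 0, 1, 0, 0, 0, 0, 0, 0, 1, 0, 0, 0, 0, 0, 0, 1]
}}

```text
time: 30.2
position: [0.6149, -0.1182, 0.0273]
tool_rot: [0.924, -0.382, 0.001, -0.0]
ft_force: [-0.1, -0.2, -3.6]
grip_width: 0.0512
```

```bash
python3 m6.py w22|head -1;python3 -c "
from h import *
c=robot.camera('scene');save('s22',c['color'],(180,190,360,310),4)"
```

```text
30.2 [ 0.6148785  -0.11821784  0.02727678] -44.862232499133086 [-0.06226634 -0.24048702 -3.57341377] 0.05119680987368026 [-3.68210303e-01  7.88011484e-01  1.56058175e+00  1.34155951e-04
```

View pics/s22.png

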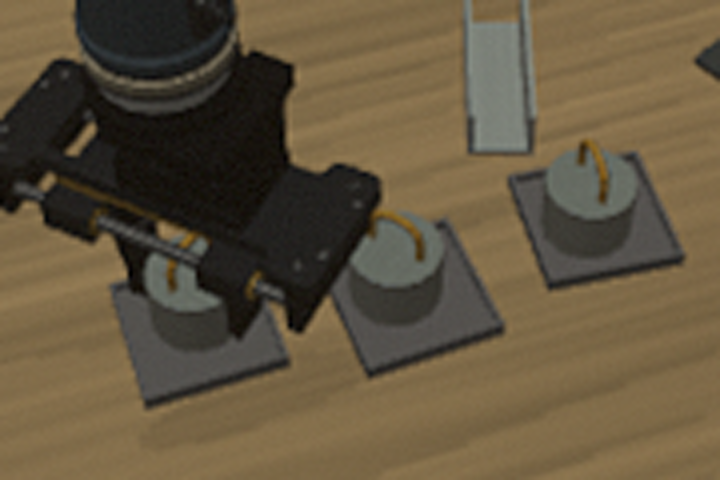

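View pics/w22.png

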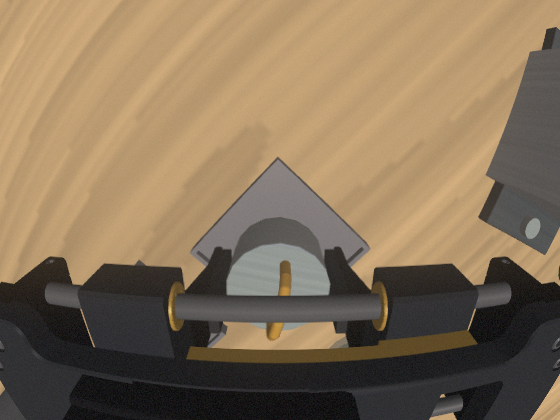

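Emit:
{"op": "move_arm", "data": {
  "rows": [0.3, -0.6, -4, 0, 0, 0, 1, 0, 0, -3, 0, 0, 0, 1, 0, 0, -2, 0, 0, 0, 1, 0, 0, -1, 0, 0, 0, 1, 0, 0, -0.7, 0, 0, 0, 1, 0, 0, 0, 0, 0, 0, 1, 0, 0, 0, 0, 0, 0, 1]
}}

```text
time: 31.0
position: [0.6146, -0.1189, 0.0168]
tool_rot: [0.924, -0.382, -0.0, 0.0]
ft_force: [-2.8, 0.5, 5.7]
grip_width: 0.0514
```

Emit:
{"op": "move_arm", "data": {
  "rows": [0, 0, 0, 0, 0, 0, 0.4, 0, 0, 0, 0, 0, 0, 0.3, 0, 0, 0, 0, 0, 0, 0.2, 0, 0, 0, 0, 0, 0, 0, 0, 0, 0, 0, 0, 0, 0, 0, 0, 0, 0, 0, 0, 0, 0, 0, 0, 0, 0, 0, 0]
}}

```text
time: 31.7
position: [0.6149, -0.119, 0.0158]
tool_rot: [0.924, -0.382, 0.0, -0.0]
ft_force: [0.3, -0.6, -0.0]
grip_width: 0.0854
```

```bash
python3 m6.py w23|head -1
```

```text
31.7 [ 0.61487094 -0.11895356  0.0157544 ] -44.875654057192506 [ 0.29330446 -0.64332486 -0.04503659] 0.08537241767240354 [-3.69299136e-01  8.06268722e-01  1.56198109e+00  5.25346381e-05
```

View pics/w23.png

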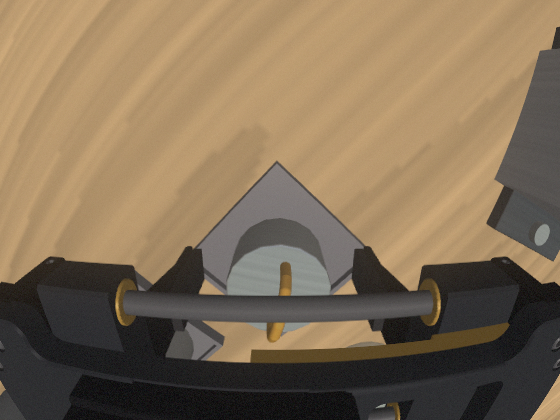

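Rise straight up, then back off for final checks.

Emit:
{"op": "move_arm", "data": {
  "rows": [0, 0, 10, 0, 0, 0, 0, 0, 0, 30, 0, 0, 0, 0, 0, 0, 40, 0, 0, 0, 0, 0, 0, 40, 0, 0, 0, 0, 0, 0, 40, 0, 0, 0, 0, -40, 10, 20, 0, 0, 0, 0, -40, 10, 10, 0, 0, 0, 0, -40, 10, 0, 0, 0, 0, 0, -20, 10, 0, 0, 0, 0, 0, 0, 0, 0, 0, 0, 0, 0]
}}

```text
time: 32.75
position: [0.471, -0.0771, 0.2065]
tool_rot: [0.924, -0.381, -0.002, -0.0]
ft_force: [0.0, 0.1, -0.2]
grip_width: 0.0868
```

```bash
python3 - <<'E'
from h import *
d,o=wsnap('w24');print(o['time'],o['position'],o['ft_force'])
X=wcloud(d);z=X[...,2];b=np.hypot(X[...,0]-.615,X[...,1]+.119)<.036
P=X[b&(z>.039)&(z<.047)];print(cv2.minEnclosingCircle((P[:,:2]*1000).astype(np.float32)),np.median(P[:,2]),P[:,2].std())
c=robot.camera('scene');save('s24',c['color'])
c2=robot.camera('top');save('t24',c2['color'])
E
```

```text
32.75 [ 0.47099038 -0.07706042  0.20654631] [ 0.02480464  0.11710995 -0.2327696 ]
((614.9662475585938, -118.37315368652344), 26.01056671142578) 0.04324964812212423 0.0008371733822877026
```

View pics/s24.png

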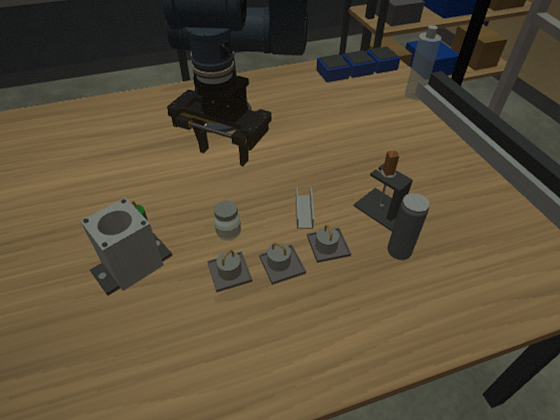

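View pics/w24.png

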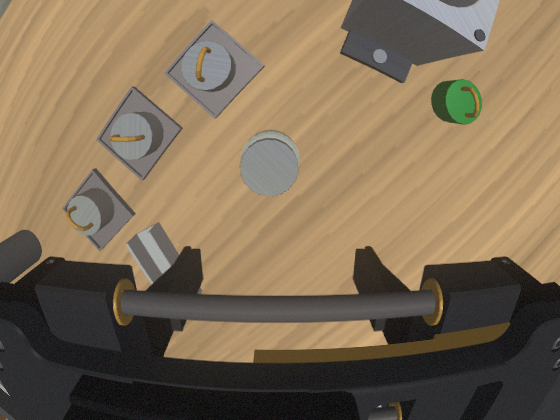

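View pics/t24.png

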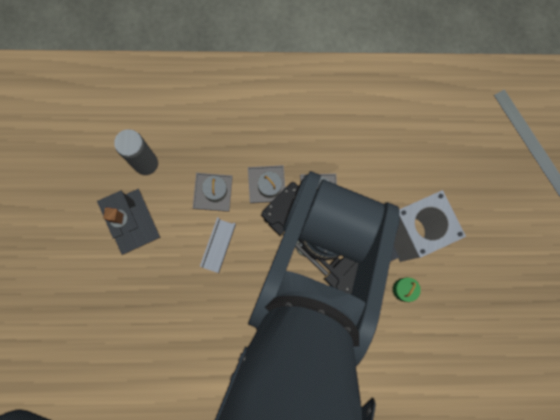

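The plug stands upright in the tray at scene (230,268), the hook hangs in its fork at (390,165), and the bystanders are at the same pixels as before. I am handing in.

```bash
python3 -c "
from rig import robot
print(robot.hand_in())"
```

```text
the job is handed in; nothing more can be done
None
```

The job is done and was handed in at about 33 s of the 72 s allowed. I took the hook from its stand, drew the plug out of the bore by its bail, stood it on the bare bench and unhooked. I then hung the hook back in the fork, gripped the plug by its body and stood it in the empty tray.

**Last checks:**
- **Plug:** it stands upright with its top level at 43 mm. Its centre is at (615.0, -118.4) mm, against a tray centre of (615.3, -119.0) mm.
- **Hook:** its collar rests on the fork, and the scene picture shows the prong hanging below it as it was at the start.
- **Bystanders:** the two spare plugs, the jar, the offcut and the can show in the same places as at the start. The final top view has the arm covering the jar, so I judged it from the scene view only.
- **Robot:** it is clear of everything, with about zero wrist force.

**Failed or disagreed:** one move call was refused for a wrong row count and moved nothing; I sent it again corrected. Position readings wandered by about 1 to 3 mm just after moves, so I rechecked against the pictures before fine steps. The highest force I read was about 6 N, though I saw it only at the end of each move.

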